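Close a solvent bottle with its port disk and screw ring

ROBOT

A 7-joint arm with a two-finger parallel gripper is mounted at the origin on the work surface. World frame = base frame: x ahead of the robot, y to its left, z up, the work surface at z = 0. Lengths are in m, angles in rad, forces in N, time in s.
With the tool pointing down it reaches from about 0.4 to 0.85 m from the base axis. Payload 10.4 kg.
Tool frame: the origin (TCP) lies at the very end of the fingers, on their centre line; the grasp point (between the pads) lies r.pinch_z behind it (r.pinch_z is the distance from the TCP to the grasp point, in m); z points along the fingers, x is the direction in which the jaws open and shut, and the axes are right-handed (so a half turn about z gives the same grasp; the last joint's range is limited). The gripper opens to 87 mm and grips with 3 to 60 N. Pads are 19 mm wide; open, the fingers measure 117 mm over their backs; the gripper's body (75 mm by 190 mm) begins 51 mm behind the grasp point.
Start: joints at [1.317, 0.332, -0.065, 1.46, 0.022, 1.35, -0.088], TCP at [0.143, -0.608, 0.197] pointing down, gripper open.
Joint ranges: [-2.6, 2.6], [-0.5, 2.12], [-1.47, 1.34], [0.16, 2.42], [-1.27, 4.41], [0.06, 2.06], [-2.6, 2.6]. Speed limits (rad/s): [2.22, 2.22, 2.79, 2.79, 3.14, 3.14, 3.14].

INTERFACE

Orientations are given as a unit quaternion [x, y, z, w].
In Python, from bench import r gives the robot as it stands.
- The arm moves only by the tool carry_out, never from a script. Its argument "increments" is text: rows parted by semicolons, each of 7 numbers parted by spaces: the turn, a rotation vector about the tool's x, y, z in degrees, then the shift along the tool's x, y, z in m, then the finger opening in m, from 0 to 0.087. A call has exactly 5 rows; each row is the pose to reach, as a shift and turn from the pose measured when the call began, along the tool's axes at that moment; what a row does not reach only later rows make up. A row lasts 1/8 s, in which the tool goes at most 62.5 mm and 10.7 degrees, less where a joint would pass 70% of its speed; a pose out of reach is approached as far as the arm can. A call with a gripper value outside its range is refused whole. The fingers move at their own pace and stop on an object; "squeeze" is the grip in N (left out, the last holds). Time passes only in rows, so rows that repeat a pose let the fingers close, or fill a call up. It gives the time, the measured TCP pose, the force and the opening at its end, in the units of the state.
- r.read_state(): the state, without advancing time (a new reading comes with each control period).
- r.camera(name): name is "scene" or "top" or "wrist"; returns (picture, depth): 480x640x3 uint8, blue, green, red; 480x640 float32, m along the optical axis (not along the pixel's ray), 0 where there is no reading.
- r.camera_model(name): a dict with "K" (3x3 intrinsics, pixels), "extrinsics" (4x4, takes a point from camera to world coordinates). Camera axes: x right, y down, z forward; pixel columns grow to the right and rows downward; lengths in m; the calibration is good to about 2 mm. A picture is of the moment at which its call begins: read the wrist's pose just before it. camera_model takes no time and is no camera call; for the wrist camera it gives the pose at the moment of the call.
- r.close_job(): hands the job in, once; it reports no verdict.
The state is a dict: "time": time; "joint_positions": joint angles; "joint_vel": joint speeds; "joint_torque": joint torques, N m; "ee_pos": TCP position; "eef_rot": TCP orientation; "ft_force": force on the tool from outside, world axes, zero at the start; "torque": the same for the moment, N m; "width": finger opening in m.
Only numpy, scipy, OpenCV 4.12 (cv2) and the standard library are available. Lean on these libraries where they do the work, as an engineer would, in place of code of your own. Each camera call takes 0.05 s, during which the arm holds its last target.

TASK

Close the amber solvent bottle in the clamp holder: first set the white port disk into the bottle's mouth, hub up, until its flange lies flat on the glass rim, and let go of it; then put the blue ring over it and screw it on, clockwise, until it holds the disk snugly. The rim is glass, so go by feel: do not drop the parts onto it, push hard or overtighten, and leave the other things on the bench where they are.

Things in the scene. Friction and masses are not known exactly. Their poses are not given: they have to be found in the camera images.
- bottle_mouth (a point): Centre of the amber bottle's mouth, in the plane of its glass rim, 105 mm above the bench; z up. Bore 30.4 mm wide, over 17 mm deep; rim 3.8 mm wide; neck outside 38 mm; around it, 4 to 13 mm below the rim, a four-start right-hand thread, 45 mm over its ridges, 24 mm lead. Yaw does not tell where it starts. The glass bears a push of 30 N: touch down at about 12 mm/s, stopping at 3 N.
- bottle: The same bottle with its holder, fixed to the bench, neither turns nor tips; origin under its foot on the bottle's axis. Foot plate 96 x 96 x 10 mm, clamp collar 74 mm wide up to 34 mm, glass body 56 mm wide up to 62 mm, shoulder up to 82 mm, rim at 105 mm.
- disk_mid (a point): Middle of the loose white port disk, 12 mm above its underside; z up. Lies hub up: plug 28 mm wide, 6 mm high, chamfered foot; above it a flange 37 mm wide, 4 mm thick; above that a round hub to grip, 20 mm wide, 14 mm high, three small port plugs on top. 40 g. The plug has 1.2 mm play all round in the bore. Home: flange on the rim, this point 6 mm above bottle_mouth.
- ring_mid (a point): Middle of the loose blue open-top screw ring, 11 mm above its underside; z up. Lies with its top wall up. 56 mm outside, 48 mm inside, 22 mm high, 50 g; top wall 3 mm thick with a 28 mm hole that the hub passes through. Home: top wall on the disk's flange, this point 4 mm below bottle_mouth. Snug is a clamp of 40 to 100 N (about 0.6 to 1.3 N m while turning); it then stays by friction.
- ring_lugs (a point): On the ring's axis, 4 mm above its underside, level with four lugs in the skirt; yaw does not tell where they are. Set on the thread it rests up to 8 mm above home. Turned clockwise under a light push (4 N) it sinks home, turns some 0.4 rad more, then tightens abruptly: 1 to 2.8 rad in all. Slow fingers gripping with 26 N slip on it when snug (clamp 2 to 2.5 N per N of grip); 40 N overtightens.
- vial: Bystander: small glass vial with an orange cap, 34 mm wide, 55 mm high, standing; origin at the centre of its underside.
- tin: Bystander: round flat aluminium tin, 60 mm wide, 20 mm high; origin at the centre of its underside.
- wrench: Bystander: flat steel spanner, 140 mm long, lying; origin at its middle, its length along its x.
Mind the look-alikes: they are no part of the job. There is more than one size of the part that bears disk_mid; the job needs the smallest.

How it is judged:
On the way, in this order (a step that is already met when the one before it is completed fails the run):
1. the disk sits flat in the mouth, let go, with the ring still off the bottle (horizontal distance between disk_mid and bottle_mouth below 0.0025 m and z of disk_mid in the frame of bottle_mouth between 0.003 and 0.0075 m and angle between disk_mid's own z axis and vertical below 0.06 rad and contact force between the fingers and disk below 0.05 N and horizontal distance between ring_mid and bottle_mouth above 0.06 m), for 0.2 s.
2. the ring sits over the disk, around the neck (horizontal distance between disk_mid and bottle_mouth below 0.0025 m and z of disk_mid in the frame of bottle_mouth between 0.003 and 0.0075 m and angle between each of disk_mid, ring_mid's own z axis and vertical below 0.06 rad and horizontal distance between ring_mid and bottle_mouth below 0.0035 m and z of ring_mid in the frame of bottle_mouth below 0.006 m), for 0.2 s.
At the end, for the whole second after the job is handed in: The disk lies flat in the mouth (within 2.5 mm of centre, 1.5 mm of home height), the ring is down over it (within 3.5 mm of centre, 1.5 mm of home height), both level to 0.06 rad, the ring clamps the disk with more than 40 N and is at rest, released (horizontal distance between disk_mid and bottle_mouth below 0.0025 m and z of disk_mid in the frame of bottle_mouth between 0.003 and 0.0075 m and angle between each of disk_mid, ring_mid's own z axis and vertical below 0.06 rad and horizontal distance between ring_mid and bottle_mouth below 0.0035 m and z of ring_mid in the frame of bottle_mouth below -0.0025 m and contact force between ring and disk above 40 N and angular speed of ring below 0.1 rad/s and linear speed of ring below 0.01 m/s); the robot touches nothing.
It fails at once if the ring screwed down so hard that it or the disk loads the glass with more than 110 N (contact force between any of disk, ring and bottle above 110 N).
It fails at once if a part pushed hard on the glass, with more than 32 N, before the ring is down (contact force between any of disk, ring and bottle above 32 N and (horizontal distance between ring_mid and bottle_mouth above 0.03 m or z of ring_mid in the frame of bottle_mouth above -0.0025 m)).
It fails at once if the fingers press on the bottle with more than 25 N (contact force between the fingers and bottle above 25 N).
It fails at once if a part dropped: the disk let go over the mouth more than 12 mm above its seat, or the ring more than 20 mm above its home ((contact force between the fingers and disk below 0.01 N and horizontal distance between disk_mid and bottle_mouth below 0.025 m and z of disk_mid in the frame of bottle_mouth above 0.018 m) or (contact force between the fingers and ring below 0.01 N and horizontal distance between ring_mid and bottle_mouth below 0.025 m and z of ring_mid in the frame of bottle_mouth above 0.016 m)).
It fails at once if a bystander moved more than 15 mm (distance of any of vial, tin, wrench from where it was at the start of the episode above 0.015 m).
It also fails if it takes over 64 s, if anything falls off the work surface, if the arm or the gripper's body presses on something with over 40 N, if the wrist force passes 120 N, or if a joint passes its speed limit or range.

## Working session

There is one attempt and no reset: what is moved stays moved. The work goes in short steps, Python scripts to look and compute and a tool call to move; the robot and the scene stay as the last step left them, time stands still between calls to the robot, and variables do not carry over. Pictures are saved under pics/ and viewed, and the job is handed in when it is done.

Besides the shell and the picture viewer there is one more tool, called after "Emit:" by a JSON object that holds its "method" and its "body". carry_out: Moves the arm, as the interface text tells. Its arguments: {"type":"object","properties":{"increments":{"type":"string"},"squeeze":{"type":"number"}},"required":["increments"]}

```bash
ls -la; mkdir -p pics
python3 - <<'E'
from bench import r
import cv2,numpy as np
s=r.read_state(); print(s, r.pinch_z)
for n in ["scene","top","wrist"]:
    m=r.camera_model(n); print(n,np.round(m["K"],1).tolist(),np.round(m["extrinsics"],3).tolist())
    p,d=r.camera(n); cv2.imwrite(f"pics/{n}0.png",p); np.save(f"{n}0.npy",d); np.savez(f"{n}0m.npz",K=m["K"],T=m["extrinsics"])
E
```

```text
total 12
drwxr-xr-x  3 agent agent 4096 Dec  6 12:21 .
drwxr-xr-x 23 root  root  4096 Dec  6 12:21 ..
drwxr-xr-x  2 agent agent 4096 Dec  6 12:21 pics
{'time': 0.0, 'joint_positions': array([ 1.31736399,  0.33289542, -0.06470951,  1.46092973,  0.02163324,
        1.34992402, -0.08850936]), 'joint_vel': array([-0.00065809,  0.0009846 ,  0.00127161, -0.00014677, -0.00242238,
        0.00122056,  0.00199361]), 'joint_torque': array([ 3.96070927e-04, -6.23249745e+01,  2.50642985e-02, -3.89892769e+01,
       -6.13121968e-02,  3.97828000e-02,  1.29392861e-04]), 'ee_pos': array([ 0.14287999, -0.60800838,  0.19604484]), 'eef_rot': array([ 7.83841233e-01, -6.20960859e-01, -6.01044803e-04, -4.14169709e-04]), 'ft_force': array([-0.04986335,  0.54125756,  0.55059541]), 'torque': array([ 0.06077191, -0.00715285,  0.00807526]), 'width': 0.08709937041131142} 0.0187
scene [[435.5, 0.0, 308.7], [0.0, 435.5, 247.3], [0.0, 0.0, 1.0]] [[0.713, 0.533, -0.456, 0.879], [0.701, -0.525, 0.482, -0.369], [0.018, -0.663, -0.748, 0.629], [0.0, 0.0, 0.0, 1.0]]
top [[521.5, 0.0, 315.5], [0.0, 521.5, 232.3], [0.0, 0.0, 1.0]] [[-0.022, -0.982, 0.188, 0.364], [-1.0, 0.019, -0.02, 0.022], [0.016, -0.188, -0.982, 1.073], [0.0, 0.0, 0.0, 1.0]]
wrist [[362.5, 0.0, 322.3], [0.0, 362.5, 237.1], [0.0, 0.0, 1.0]] [[0.229, -0.939, -0.257, 0.214], [-0.973, -0.221, -0.058, -0.592], [-0.002, 0.264, -0.965, 0.383], [0.0, 0.0, 0.0, 1.0]]
```

View pics/scene0.png

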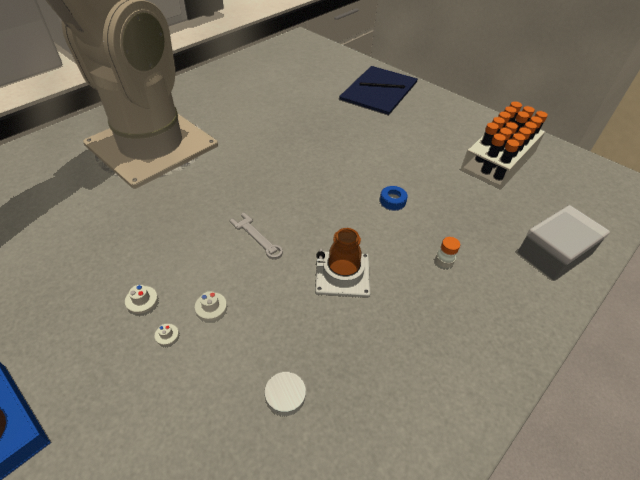

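View pics/top0.png

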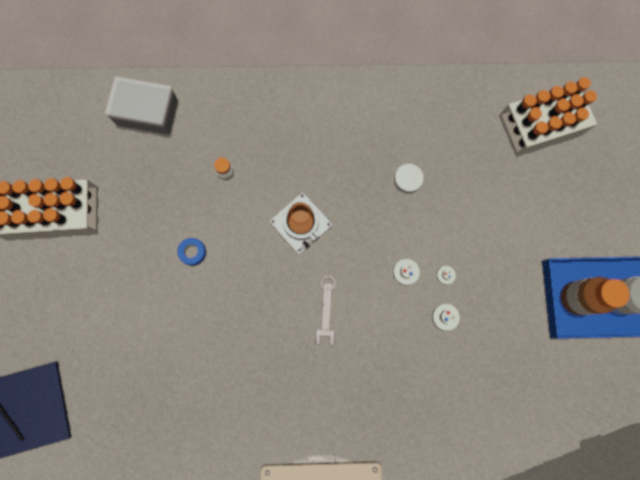

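View pics/wrist0.png

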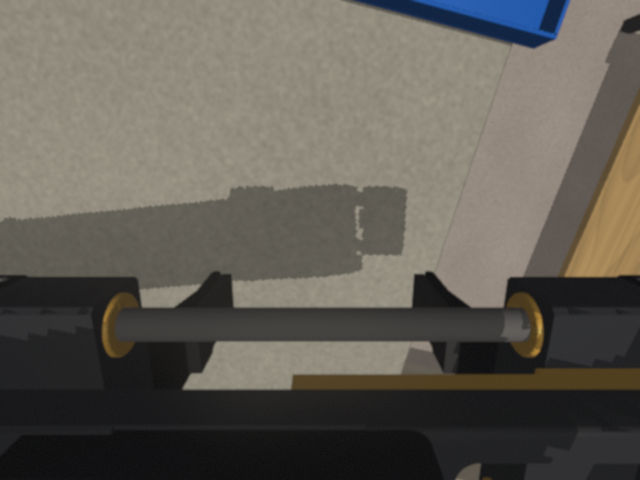

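Candidates for the disk: scene (141,297) big, (210,303) medium, (166,333) smallest; in the top view these are (446,317), (406,271) and (447,275). I take the smallest. There is one blue ring, at scene (393,197) / top (191,252). The amber bottle in the white holder is at scene (346,250) / top (300,218); the bottles in the blue tray on the right are look-alikes. Next, close crops.

```bash
cat > h.py <<'E'
import numpy as np,cv2
def ray(n,u,v):
    m=np.load(f"{n}0m.npz");K,T=m["K"],m["T"]
    d=T[:3,:3]@np.array([(u-K[0,2])/K[0,0],(v-K[1,2])/K[1,1],1]);return T[:3,3],d
def atz(n,u,v,z):
    o,d=ray(n,u,v);return o+d*(z-o[2])/d[2]
def tri(rays):
    A=np.zeros((3,3));b=np.zeros(3)
    for o,d in rays:
        d=d/np.linalg.norm(d);P=np.eye(3)-np.outer(d,d);A+=P;b+=P@o
    p=np.linalg.solve(A,b);return p,[np.linalg.norm(np.cross(p-o,d/np.linalg.norm(d))) for o,d in rays]
E
python3 - <<'E'
import cv2,numpy as np
s=cv2.imread("pics/scene0.png");t=cv2.imread("pics/top0.png")
def crop(im,x,y,w,h,k=6): return cv2.resize(im[y:y+h,x:x+w],None,fx=k,fy=k,interpolation=cv2.INTER_CUBIC)
R=lambda im,c:cv2.resize(crop(im,*c),(390,290))
a=np.vstack([np.hstack([R(s,(120,270,117,87)),R(t,(385,250,117,87))]),np.hstack([R(s,(310,215,117,87)),R(t,(255,180,117,87))])])
cv2.imwrite("pics/crop1.png",a)
b=np.hstack([R(s,(340,160,117,87)),R(t,(140,210,117,87))])
cv2.imwrite("pics/crop2.png",b)
E
```

```text
(no output)
```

View pics/crop1.png

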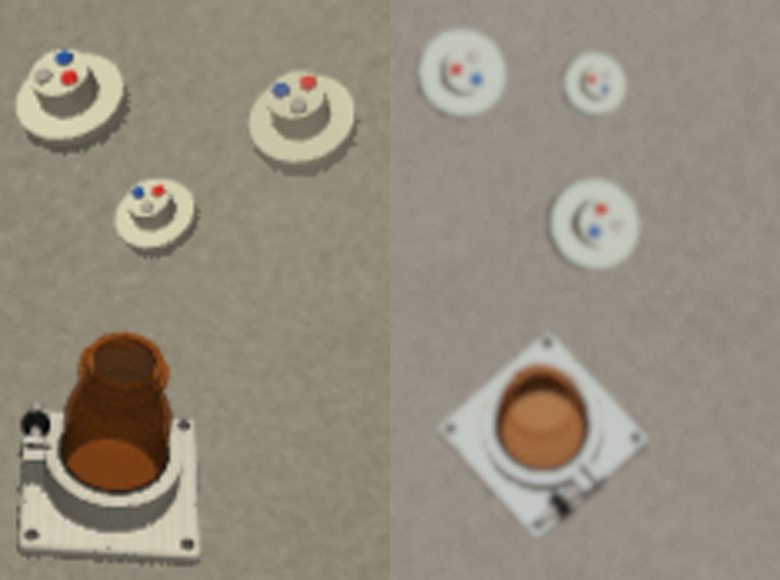

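View pics/crop2.png

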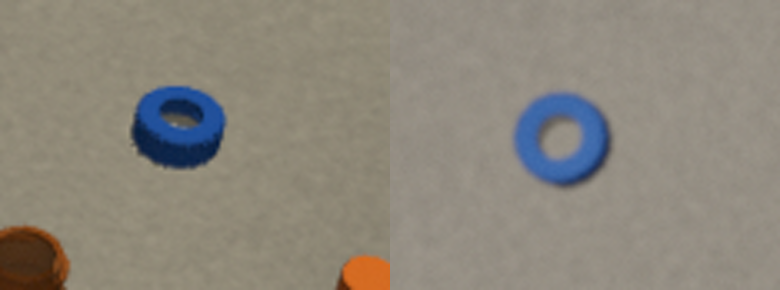

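Run:
```python
from h import *
P={"disk flange top":((166.5,333.9),(446.5,274.9),.010),"ring top":((394.5,194.5),(191.3,251.4),.022),"mouth":((347.3,237),(301,214),.105)}
for k,(s,t,z) in P.items():
    p,e=tri([ray("scene",*s),ray("top",*t)]);print(k,np.round(p,4),np.round(e,4),"atz",np.round(atz("scene",*s,z),4),np.round(atz("top",*t,z),4),"r",round(np.hypot(*p[:2]),3))
for k,(s,t) in {"vial cap":((450,243),(223,165)),"tin":((285,388),(409,178)),"wrench ring":((274,251),(328,283)),"wrench jaw":((240,221),(325,337))}.items():
    p,e=tri([ray("scene",*s),ray("top",*t)]);print(k,np.round(p,4),np.round(e,4))
d=np.load("top0.npy");print(d[275,447],d[252,180],d[206,300])
```

```text
disk flange top [ 0.4736 -0.2655  0.0123] [0.0001 0.0001] atz [ 0.4721 -0.2651  0.01  ] [ 0.4738 -0.2662  0.01  ] r 0.543
ring top [0.5316 0.2543 0.0226] [0.0009 0.0009] atz [0.5317 0.2558 0.022 ] [0.531  0.2538 0.022 ] r 0.589
mouth [0.5869 0.0302 0.1034] [0.0012 0.0012] atz [0.5885 0.0299 0.105 ] [0.5857 0.0293 0.105 ] r 0.588
vial cap [0.7008 0.1856 0.0581] [0.0003 0.0003]
tin [ 0.677  -0.1973  0.0254] [0.0001 0.0001]
wrench ring [ 0.4622 -0.0227  0.0091] [0.0002 0.0002]
wrench jaw [ 0.3537 -0.0148  0.006 ] [0.0012 0.0012]
1.0559965 1.0576448 1.0066305
```

The three heights agree with the text: disk flange 12 mm against 10, ring top 22.6 against 22, mouth 103 against 105. Next I go over the disk.

```bash
cat >> h.py <<'E'
from scipy.spatial.transform import Rotation as Ro
def go(r,target,yaw=None,zhat=True):
    """print tool-frame rotvec(deg) and shift(m) from current pose to world target with tool x at yaw (deg), tool down"""
    s=r.read_state();R=Ro.from_quat(s["eef_rot"]);
    x=R.as_matrix()[:,0];cy=np.degrees(np.arctan2(x[1],x[0]))
    if yaw is None: yaw=cy
    y=np.radians(yaw);G=Ro.from_matrix(np.array([[np.cos(y),np.sin(y),0],[np.sin(y),-np.cos(y),0],[0,0,-1]]))
    rv=(R.inv()*G).as_rotvec(degrees=True);sh=R.inv().apply(np.array(target)-s["ee_pos"])
    print("t %.2f yaw %.1f"%(s["time"],cy),"ee",np.round(s["ee_pos"],4),"q",np.round(s["joint_positions"],2),"F",np.round(s["ft_force"],2),"w %.4f"%s["width"])
    print("rotvec",np.round(rv,2),"shift",np.round(sh,4),"dist %.3f"%np.linalg.norm(sh))
def wsnap(r,name):
    m=r.camera_model("wrist");p,d=r.camera("wrist");cv2.imwrite(f"pics/{name}.png",p)
    np.savez(f"{name}0m.npz",K=m["K"],T=m["extrinsics"]);return p,d
E
python3 - <<'E'
from bench import r
from h import *
go(r,[.474,-.2660,.13],-45)
E
```

```text
t 0.15 yaw -76.8 ee [ 0.1429 -0.6081  0.1963] q [ 1.32  0.33 -0.06  1.46  0.02  1.35 -0.09] F [-0.34 -0.8   0.92] w 0.0870
rotvec [-1.000e-02  6.000e-02 -3.177e+01] shift [-0.2573 -0.4006  0.0665] dist 0.481
```

Emit:
{"method": "carry_out", "body": {"increments": "0 0 -7 -0.032 -0.050 0.008 0.045; 0 0 -14 -0.064 -0.100 0.016 0.045; 0 0 -20 -0.096 -0.150 0.025 0.045; 0 0 -26 -0.128 -0.200 0.033 0.045; 0 0 -31.8 -0.160 -0.250 0.041 0.045", "squeeze": 15}}

```text
time: 0.78
ee_pos: [0.3506, -0.3936, 0.1551]
eef_rot: [0.925, -0.381, -0.0, -0.0]
ft_force: [0.7, -0.6, 0.1]
width: 0.048
```

Run:
```python
from bench import r
from h import *
go(r,[.474,-.2660,.13],-45)
```

```text
t 0.78 yaw -44.8 ee [ 0.3506 -0.3936  0.1551] q [ 1.05  0.17 -0.32  1.76  0.05  1.22 -0.07] F [ 0.68 -0.64  0.13] w 0.0480
rotvec [-0.02  0.05  0.21] shift [-0.0023 -0.1774  0.0252] dist 0.179
```

Emit:
{"method": "carry_out", "body": {"increments": "0 0 0 0 -0.045 0.006 0.045; 0 0 0 -0.001 -0.090 0.012 0.045; 0 0 0 -0.002 -0.135 0.019 0.045; 0 0 0 -0.0023 -0.1774 0.0252 0.045; 0 0 0 -0.0023 -0.1774 0.0252 0.045"}}

```text
time: 1.4
ee_pos: [0.4758, -0.2624, 0.1294]
eef_rot: [0.926, -0.378, -0.001, -0.001]
ft_force: [-0.4, -0.5, 0.3]
width: 0.0455
```

Run:
```python
from bench import r
from h import *
go(r,[.474,-.2660,.03],-45)
p,d=wsnap(r,"w1")
```

```text
t 1.40 yaw -44.5 ee [ 0.4758 -0.2624  0.1294] q [ 0.81  0.24 -0.45  1.75  0.11  1.19 -0.44] F [-0.44 -0.55  0.33] w 0.0455
rotvec [-0.1   0.13  0.54] shift [0.0014 0.0041 0.0994] dist 0.099
```

View pics/w1.png

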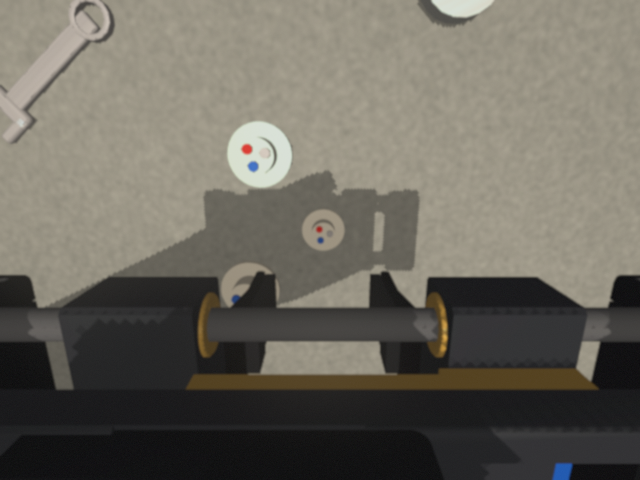

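The small disk shows at about (323,230), centred between the fingers; the medium one is at (259,155) and the big one at (248,290), partly hidden by a finger. I'll enlarge it.

Run:
```python
import cv2,numpy as np
p=cv2.imread("pics/w1.png");c=p[195:265,285:365];c=cv2.resize(c,None,fx=9,fy=9,interpolation=cv2.INTER_CUBIC)
c=cv2.convertScaleAbs(c,alpha=1.4)
for i in range(0,80,10): cv2.putText(c,str(285+i),(i*9,10),0,.35,(0,0,0));cv2.line(c,(i*9,0),(i*9,630),(80,80,80),1)
for i in range(0,70,10): cv2.putText(c,str(195+i),(0,i*9+10),0,.35,(0,0,0));cv2.line(c,(0,i*9),(720,i*9),(80,80,80),1)
cv2.imwrite("pics/w1c.png",c)
```

```text
(no output)
```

View pics/w1c.png

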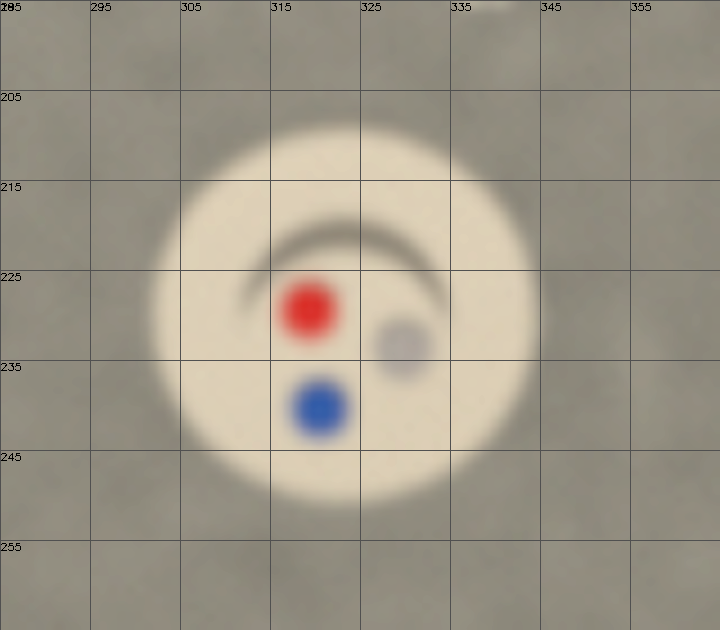

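Run:
```python
from bench import r
from h import *
print(atz("w1",323.2,229.8,.010))
p,e=tri([ray("scene",166.5,333.9),ray("top",446.5,274.9),ray("w1",323.2,229.8)]);print(p,e)
o,d=ray("w1",322.5,229.8);print("width mm",42.7/362.5*np.linalg.norm(np.array([0,0,.01])-[0,0,o[2]])*1000)
c=atz("w1",323.2,229.8,.010)
go(r,[c[0],c[1],.012],-45)
```

```text
[ 0.4735103  -0.26584024  0.01      ]
[ 0.47370103 -0.26548122  0.01228375] [np.float64(7.133237272575318e-05), np.float64(0.0001611364177230926), np.float64(0.00020887573761269097)]
width mm 36.10645764780895
t 1.45 yaw -44.6 ee [ 0.4745 -0.2646  0.1296] q [ 0.82  0.24 -0.45  1.75  0.11  1.19 -0.44] F [-1.14 -1.22 -0.17] w 0.0453
rotvec [-0.03  0.1   0.38] shift [0.0004 0.0016 0.1176] dist 0.118
```

Emit:
{"method": "carry_out", "body": {"increments": "0 0 0.4 0.0004 0.0016 0.040 0.045; 0 0 0.4 0.0004 0.0016 0.075 0.045; 0 0 0.4 0.0004 0.0016 0.100 0.045; 0 0 0.4 0.0004 0.0016 0.1155 0.045; 0 0 0.4 0.0004 0.0016 0.1160 0.045"}}

```text
time: 2.08
ee_pos: [0.4727, -0.2662, 0.013]
eef_rot: [0.924, -0.383, -0.001, -0.001]
ft_force: [-0.1, 0.2, 0.2]
width: 0.0451
```

Run:
```python
from bench import r
from h import *
go(r,[.4735,-.2657,.012],-45)
```

```text
t 2.08 yaw -45.1 ee [ 0.4727 -0.2662  0.013 ] q [ 0.79  0.37 -0.42  1.85  0.18  0.96 -0.5 ] F [-0.1   0.19  0.24] w 0.0451
rotvec [ 0.    0.18 -0.07] shift [ 0.0002 -0.001   0.001 ] dist 0.001
```

Emit:
{"method": "carry_out", "body": {"increments": "0 0 0 0.0002 -0.001 0.0005 0.045; 0 0 0 0.0002 -0.001 0.0005 0.012; 0 0 0 0.0002 -0.001 0.0005 0.012; 0 0 0 0.0002 -0.001 0.0005 0.012; 0 0 0 0.0002 -0.001 0.0005 0.012", "squeeze": 15}}

```text
time: 2.7
ee_pos: [0.4735, -0.2657, 0.0125]
eef_rot: [0.924, -0.383, -0.001, -0.001]
ft_force: [-0.3, -0.1, -0.3]
width: 0.0149
```

The fingers are at 14.9 mm, but the hub is 20 mm wide, so I'll look before going on.

Run:
```python
from bench import r
from h import *
p,d=r.camera("scene");c=cv2.resize(p[270:370,100:240],None,fx=5.5,fy=5.5,interpolation=cv2.INTER_CUBIC);cv2.imwrite("pics/s2.png",c)
p,d=wsnap(r,"w2");print(r.read_state()["width"])
```

```text
0.013434625005681815
```

View pics/s2.png

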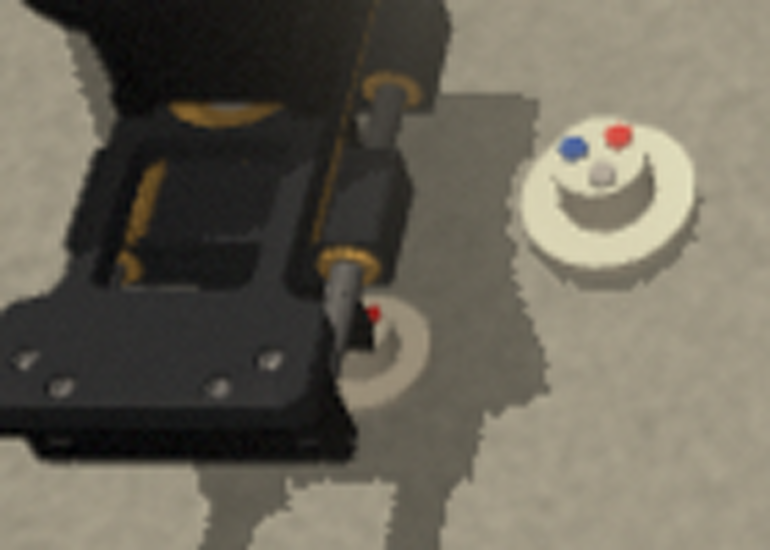

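View pics/w2.png

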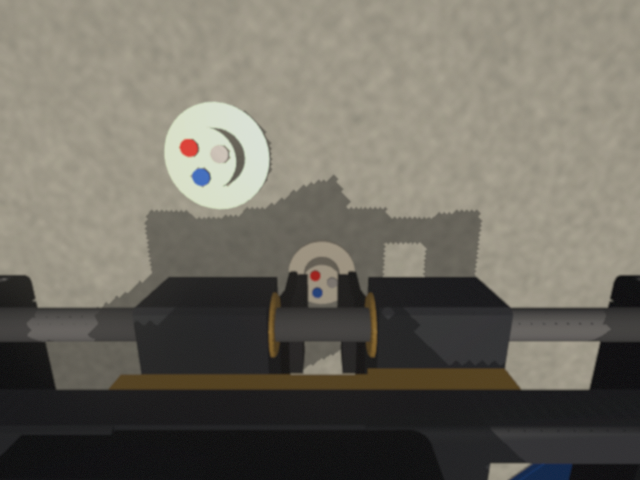

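Run:
```python
from bench import r
from h import *
m=r.camera_model("wrist");T=np.array(m["extrinsics"]);K=np.array(m["K"]);s=r.read_state()
def proj(P):
    c=np.linalg.inv(T)@np.r_[P,1];u=K@c[:3];return u[:2]/u[2],c[2]
R=Ro.from_quat(s["eef_rot"]);print(s["ee_pos"],s["width"])
for off in [(0,0,0),(0.01,0,0),(-.01,0,0),(0,.0095,0),(0,-.0095,0),(0,0,-.0187)]:
    print(off,proj(s["ee_pos"]+R.apply(off)))
print("expected flange c",proj([.4735,-.2658,.01]))
p=cv2.imread("pics/w2.png");c=cv2.convertScaleAbs(cv2.resize(p[230:330,270:380],None,fx=7,fy=7,interpolation=cv2.INTER_CUBIC),alpha=1.8,beta=20)
cv2.imwrite("pics/w2c.png",c)
```

```text
[ 0.47350153 -0.26568885  0.01247384] 0.013434625005681815
(0, 0, 0) (array([321.71826137, 274.99424172]), np.float64(0.19953097219060617))
(0.01, 0, 0) (array([339.88479784, 275.00201416]), np.float64(0.19952443157254607))
(-0.01, 0, 0) (array([303.55291587, 274.98646979]), np.float64(0.19953751280866627))
(0, 0.0095, 0) (array([321.72188614, 290.96999877]), np.float64(0.20202990120323877))
(0, -0.0095, 0) (array([321.71454466, 258.61324821]), np.float64(0.19703204317797357))
(0, 0, -0.0187) (array([321.63808258, 288.58114279]), np.float64(0.18148952447621763))
expected flange c (array([321.88129392, 273.51260659]), np.float64(0.20193826661365538))
```

View pics/w2c.png

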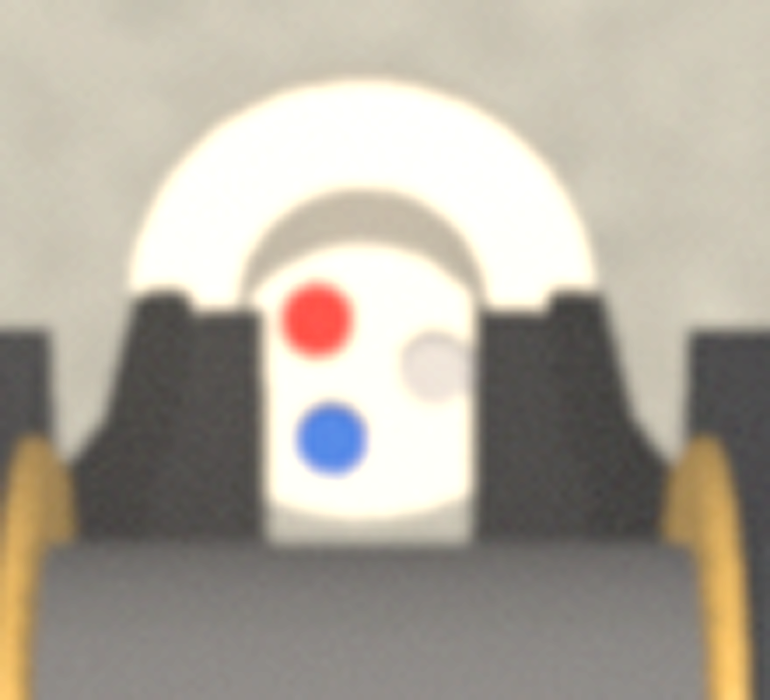

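Run:
```python
from bench import r
from h import *
s=r.read_state();m=r.camera_model("wrist");p,d=r.camera("wrist");T=np.array(m["extrinsics"]);K=np.array(m["K"]);R=Ro.from_quat(s["eef_rot"])
print(s["width"],r.read_state()["width"],r.read_state()["ft_force"])
def tool(u,v):
    z=float(d[v,u]);c=np.array([(u-K[0,2])/K[0,0]*z,(v-K[1,2])/K[1,1]*z,z]);w=T[:3,:3]@c+T[:3,3];return np.round(R.inv().apply(w-s["ee_pos"])*1000,1)
for v in (260,272,276,280,285,290,295,300,306):
    print(v,[ (u,tool(u,v).tolist()) for u in (290,296,300,304,306,310,322,334,338,340,344)])
```

```text
0.013434625005681815 0.01272819172136148 [ 0.77143555  0.3658661  -0.71578244]
260 [(290, [-18.6, -3.9, 14.1]), (296, [-14.3, -7.4, 3.9]), (300, [-12.0, -7.7, 3.0]), (304, [-9.8, -7.6, 3.2]), (306, [-8.7, -7.6, 3.2]), (310, [-6.5, -7.7, 3.1]), (322, [0.2, -9.9, -3.4]), (334, [6.8, -7.5, 3.6]), (338, [9.0, -7.3, 4.0]), (340, [10.2, -7.3, 4.1]), (344, [12.3, -7.6, 3.3])]
272 [(290, [-15.0, -11.3, -25.3]), (296, [-12.1, -11.7, -26.2]), (300, [-12.2, -0.3, 3.9]), (304, [-9.6, -2.6, -2.1]), (306, [-8.1, -5.6, -10.1]), (310, [-6.1, -5.6, -10.3]), (322, [0.2, -6.1, -11.5]), (334, [6.4, -5.9, -10.9]), (338, [8.6, -4.2, -6.4]), (340, [10.1, -1.0, 2.0]), (344, [12.4, -0.7, 2.8])]
276 [(290, [-14.5, -11.7, -31.3]), (296, [-11.8, -11.4, -30.8]), (300, [-10.2, -10.0, -27.0]), (304, [-8.3, -10.1, -27.3]), (306, [-7.3, -10.5, -28.4]), (310, [-6.0, -4.1, -12.1]), (322, [0.2, -3.5, -10.4]), (334, [6.4, -3.7, -11.0]), (338, [7.7, -10.0, -27.2]), (340, [8.6, -10.4, -28.1]), (344, [10.6, -10.0, -27.1])]
280 [(290, [-14.1, -11.5, -35.8]), (296, [0.4, -72.6, -187.0]), (300, [-10.0, -9.4, -30.5]), (304, [-
[... 1077 characters left out ...]
38, [7.0, -8.1, -44.3]), (340, [7.6, -10.2, -49.1]), (344, [9.3, -10.1, -48.7])]
300 [(290, [-12.3, -11.7, -57.0]), (296, [-10.2, -10.3, -54.0]), (300, [-8.6, -10.0, -53.3]), (304, [-7.0, -9.6, -52.4]), (306, [-6.4, -8.1, -49.2]), (310, [-6.7, 16.8, 3.8]), (322, [0.2, 10.3, -10.0]), (334, [7.0, 17.1, 4.5]), (338, [7.1, -5.8, -44.4]), (340, [7.6, -8.5, -50.0]), (344, [9.0, -10.7, -54.9])]
306 [(290, [-11.8, -11.9, -62.6]), (296, [-9.8, -10.4, -59.5]), (300, [-8.2, -10.5, -59.7]), (304, [-6.7, -9.9, -58.5]), (306, [-6.4, -5.3, -49.1]), (310, [-7.1, 25.0, 13.0]), (322, [0.1, 25.1, 13.2]), (334, [7.4, 25.0, 12.9]), (338, [7.1, -2.9, -44.3]), (340, [7.6, -6.4, -51.3]), (344, [8.7, -10.1, -58.9])]
```

The width is still heading for its 12 mm target, so nothing is held: the tips may end higher than the reported TCP. I'll check this against the scene camera.

Run:
```python
from bench import r
from h import *
s=r.read_state();R=Ro.from_quat(s["eef_rot"]);print(s["width"],s["ee_pos"])
for n in ("scene",):
    m=r.camera_model(n);T=np.array(m["extrinsics"]);K=np.array(m["K"]);p,d=r.camera(n)
    def proj(P):
        c=np.linalg.inv(T)@np.r_[P,1];u=K@c[:3];return u[:2]/u[2]
    x0,y0,k=110,270,7
    c=cv2.convertScaleAbs(cv2.resize(p[y0:y0+80,x0:x0+110],None,fx=k,fy=k,interpolation=cv2.INTER_CUBIC),alpha=1.8,beta=25)
    for z,col in ((0,(0,0,255)),(-.0187,(0,255,0)),(-.03,(255,0,0))):
        for x in (-.0064,.0064):
          for y in (-.0095,.0095):
            q=(proj(s["ee_pos"]+R.apply([x,y,z]))-[x0-.5,y0-.5])*k;cv2.circle(c,tuple(int(a) for a in q),4,col,-1)
    cv2.imwrite("pics/s3.png",c)
    def tool(u,v):
        z=float(d[v,u]);c=np.array([(u-K[0,2])/K[0,0]*z,(v-K[1,2])/K[1,1]*z,z]);w=T[:3,:3]@c+T[:3,3];return np.round(R.inv().apply(w-s["ee_pos"])*1000,1).tolist()
    for v in (326,330,332,334): print(v,[(u,tool(u,v)) for u in (160,162,164,166,168)])
```

```text
0.01272819172136148 [ 0.47351111 -0.26569441  0.01247228]
326 [(160, [54.1, -28.7, -113.8]), (162, [54.2, -31.4, -113.9]), (164, [51.3, -32.3, -109.1]), (166, [6.2, -8.6, -34.4]), (168, [-5.5, -4.9, -14.8])]
330 [(160, [70.7, -36.6, -131.7]), (162, [58.5, -31.6, -111.0]), (164, [14.4, -7.7, -36.3]), (166, [13.7, -10.4, -35.3]), (168, [0.8, -5.8, -13.3])]
332 [(160, [73.1, -36.9, -130.8]), (162, [62.0, -32.5, -111.8]), (164, [14.8, -6.6, -31.1]), (166, [14.6, -9.6, -30.9]), (168, [4.2, -6.5, -13.1])]
334 [(160, [65.6, -31.0, -112.9]), (162, [63.8, -32.5, -109.8]), (164, [8.1, -1.2, -13.6]), (166, [7.0, -3.7, -11.8]), (168, [7.3, -6.9, -12.3])]
```

View pics/s3.png

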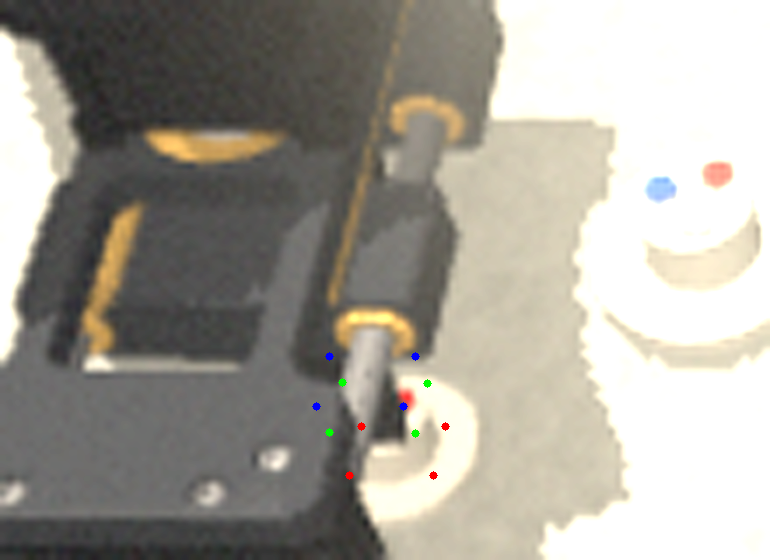

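Both cameras put the real finger ends about 27–29 mm behind the reported TCP (wrist depth −27, scene depth −30). The empty grip agrees: the fingers closed above the hub. I'll open and go lower in guarded steps, watching the force.

Emit:
{"method": "carry_out", "body": {"increments": "0 0 0 0 0 0 0.045; 0 0 0 0 0 0 0.045; 0 0 0 0 0 0 0.045; 0 0 0 0 0 0.003 0.045; 0 0 0 0 0 0.007 0.045"}}

```text
time: 3.52
ee_pos: [0.4735, -0.2657, 0.0052]
eef_rot: [0.924, -0.383, -0.001, -0.001]
ft_force: [-0.6, 0.6, -0.3]
width: 0.0437
```

Emit:
{"method": "carry_out", "body": {"increments": "0 0 0 0 0 0.001 0.045; 0 0 0 0 0 0.002 0.045; 0 0 0 0 0 0.003 0.045; 0 0 0 0 0 0.0045 0.045; 0 0 0 0 0 0.006 0.045"}}

```text
time: 4.15
ee_pos: [0.4735, -0.2657, -0.0009]
eef_rot: [0.924, -0.383, -0.001, -0.001]
ft_force: [0.2, 0.2, -0.7]
width: 0.0448
```

The reported TCP is now below the bench with no force on it, so the tips really do end higher. I'll keep going down, guarded.

Emit:
{"method": "carry_out", "body": {"increments": "0 0 0 0 0 0.0015 0.045; 0 0 0 0 0 0.003 0.045; 0 0 0 0 0 0.005 0.045; 0 0 0 0 0 0.007 0.045; 0 0 0 0 0 0.009 0.045"}}

```text
time: 4.78
ee_pos: [0.4734, -0.2657, -0.01]
eef_rot: [0.924, -0.383, -0.001, -0.001]
ft_force: [-0.1, -0.8, 0.2]
width: 0.0449
```

Run:
```python
from bench import r
from h import *
s=r.read_state();print(s["ft_force"],s["ee_pos"]);m=r.camera_model("wrist");p,d=r.camera("wrist");T=np.array(m["extrinsics"]);K=np.array(m["K"]);R=Ro.from_quat(s["eef_rot"])
cv2.imwrite("pics/w3.png",cv2.convertScaleAbs(p,alpha=1.6,beta=20))
for v in range(256,330,6):
    row=[]
    for u in (255,262,268,275,322,370,376,382,390):
        z=float(d[v,u]);c=np.array([(u-K[0,2])/K[0,0]*z,(v-K[1,2])/K[1,1]*z,z]);w=T[:3,:3]@c+T[:3,3];row.append((u,*np.round(R.inv().apply(w-s["ee_pos"])*1000).astype(int)))
    print(v,*row)
```

```text
[-0.05649371 -0.78596537  0.24265715] [ 0.47343789 -0.26567663 -0.01002416]
256 (255, np.int64(-35), np.int64(-14), np.int64(-8)) (262, np.int64(-31), np.int64(-14), np.int64(-9)) (268, np.int64(-28), np.int64(-14), np.int64(-9)) (275, np.int64(-24), np.int64(-14), np.int64(-10)) (322, np.int64(0), np.int64(-18), np.int64(-20)) (370, np.int64(25), np.int64(-14), np.int64(-10)) (376, np.int64(28), np.int64(-14), np.int64(-10)) (382, np.int64(31), np.int64(-14), np.int64(-10)) (390, np.int64(35), np.int64(-14), np.int64(-10))
262 (255, np.int64(-35), np.int64(-11), np.int64(-9)) (262, np.int64(-31), np.int64(-11), np.int64(-9)) (268, np.int64(-28), np.int64(-11), np.int64(-9)) (275, np.int64(-24), np.int64(-11), np.int64(-9)) (322, np.int64(0), np.int64(-14), np.int64(-19)) (370, np.int64(25), np.int64(-11), np.int64(-11)) (376, np.int64(28), np.int64(-11), np.int64(-9)) (382, np.int64(31), np.int64(-11), np.int64(-10)) (390, np.int64(35), np.int64(-11), np.int64(-10))
268 (255, np.int64(-35), np.int64(-7), np.int64(-9)) (262, np.int64(-31), np.int64(-7), np.int64(-9)) (268, np.int64(-
[... 4202 characters left out ...]
 np.int64(-32), np.int64(-112)) (370, np.int64(11), np.int64(-32), np.int64(-112)) (376, np.int64(12), np.int64(-33), np.int64(-113)) (382, np.int64(0), np.int64(-73), np.int64(-187)) (390, np.int64(16), np.int64(-32), np.int64(-112))
328 (255, np.int64(-15), np.int64(-30), np.int64(-112)) (262, np.int64(-13), np.int64(-31), np.int64(-113)) (268, np.int64(-12), np.int64(-31), np.int64(-113)) (275, np.int64(-10), np.int64(-31), np.int64(-112)) (322, np.int64(0), np.int64(-30), np.int64(-112)) (370, np.int64(11), np.int64(-30), np.int64(-111)) (376, np.int64(13), np.int64(-31), np.int64(-112)) (382, np.int64(14), np.int64(-31), np.int64(-113)) (390, np.int64(16), np.int64(-31), np.int64(-112))
```

View pics/w3.png

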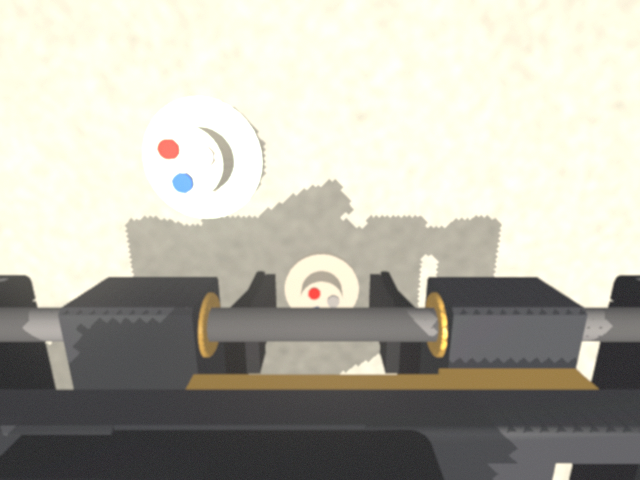

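Emit:
{"method": "carry_out", "body": {"increments": "0 0 0 0 0 0.001 0.045; 0 0 0 0 0 0.002 0.045; 0 0 0 0 0 0.002 0.016; 0 0 0 0 0 0.002 0.016; 0 0 0 0 0 0.002 0.016", "squeeze": 15}}

```text
time: 5.45
ee_pos: [0.4733, -0.2656, -0.0122]
eef_rot: [0.924, -0.383, -0.002, -0.001]
ft_force: [-0.3, -0.1, -0.1]
width: 0.0229
```

Emit:
{"method": "carry_out", "body": {"increments": "0 0 0 0 0 0 0.016; 0 0 0 0 0 0 0.016; 0 0 0 0 0 0 0.016; 0 0 0 0 0 -0.002 0.016; 0 0 0 0 0 -0.006 0.016"}}

```text
time: 6.08
ee_pos: [0.4732, -0.2655, -0.0061]
eef_rot: [0.924, -0.383, -0.002, -0.001]
ft_force: [0.1, 0.4, 0.3]
width: 0.0188
```

Run:
```python
from bench import r
from h import *
s=r.read_state();print(s["ft_force"],s["ee_pos"],s["width"]);p,d=wsnap(r,"w4")
cv2.imwrite("pics/w4c.png",cv2.convertScaleAbs(cv2.resize(p[230:330,270:380],None,fx=6,fy=6,interpolation=cv2.INTER_CUBIC),alpha=1.8,beta=20))
```

```text
[0.07733493 0.36282817 0.32203263] [ 0.47323765 -0.2655278  -0.00613006] 0.018760616093896596
```

View pics/w4c.png

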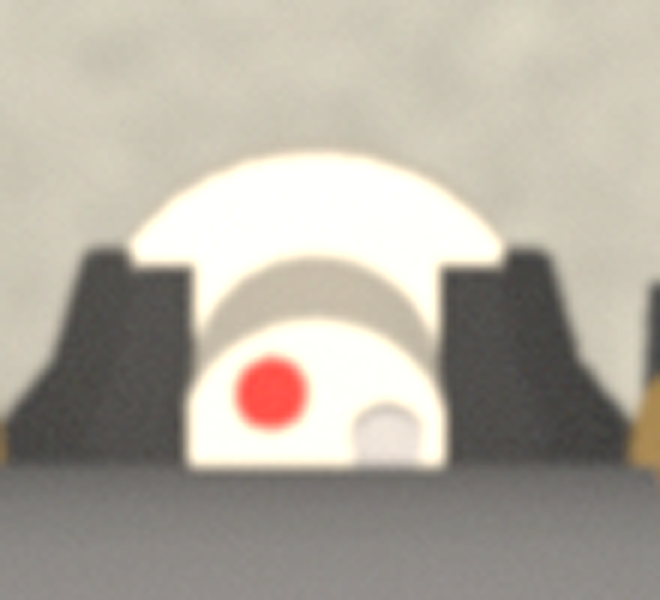

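Width stopped at 18.8 mm with the hub between the pads, and the disk lifted with the fingers. Now I raise it and carry it towards the bottle.

Emit:
{"method": "carry_out", "body": {"increments": "0 0 0 0 0 -0.030 0.016; 0 0 0 0 0 -0.070 0.016; 0 0 0 0 0 -0.115 0.016; 0 0 0 -0.010 -0.018 -0.150 0.016; 0 0 0 -0.030 -0.055 -0.166 0.016"}}

```text
time: 6.75
ee_pos: [0.4923, -0.2073, 0.163]
eef_rot: [0.923, -0.385, 0.0, -0.0]
ft_force: [0.8, 0.1, -0.9]
width: 0.0193
```

Run:
```python
from bench import r
from h import *
go(r,[.545,-.012,.16],-45)
```

```text
t 6.75 yaw -45.3 ee [ 0.4923 -0.2073  0.163 ] q [ 0.75  0.19 -0.49  1.73  0.09  1.25 -0.55] F [ 0.78  0.09 -0.93] w 0.0193
rotvec [-0.03 -0.03 -0.28] shift [-0.1016 -0.1749  0.003 ] dist 0.202
```

Emit:
{"method": "carry_out", "body": {"increments": "0 0 0 -0.027 -0.047 0.001 0.016; 0 0 -0.3 -0.054 -0.093 0.002 0.016; 0 0 -0.3 -0.080 -0.138 0.003 0.016; 0 0 -0.3 -0.1016 -0.1749 0.003 0.016; 0 0 -0.3 -0.1016 -0.1749 0.003 0.016"}}

```text
time: 7.38
ee_pos: [0.5454, -0.0076, 0.1604]
eef_rot: [0.925, -0.38, 0.0, -0.001]
ft_force: [0.0, -0.3, -0.3]
width: 0.0193
```

Run:
```python
from bench import r
from h import *
go(r,[.545,-.012,.16],-45)
p,d=wsnap(r,"w5")
go(r,[.545,-.012,.16],-45)
```

```text
t 7.38 yaw -44.6 ee [ 0.5454 -0.0076  0.1604] q [ 0.48  0.24 -0.63  1.7   0.15  1.25 -0.96] F [ 0.01 -0.28 -0.33] w 0.0193
rotvec [-0.11  0.01  0.38] shift [0.0028 0.0033 0.0004] dist 0.004
t 7.42 yaw -44.8 ee [ 0.5451 -0.0104  0.1602] q [ 0.48  0.24 -0.63  1.7   0.15  1.25 -0.96] F [ 0.57  0.26 -0.63] w 0.0191
rotvec [-0.04 -0.02  0.2 ] shift [0.001  0.0012 0.0002] dist 0.002
```

View pics/w5.png

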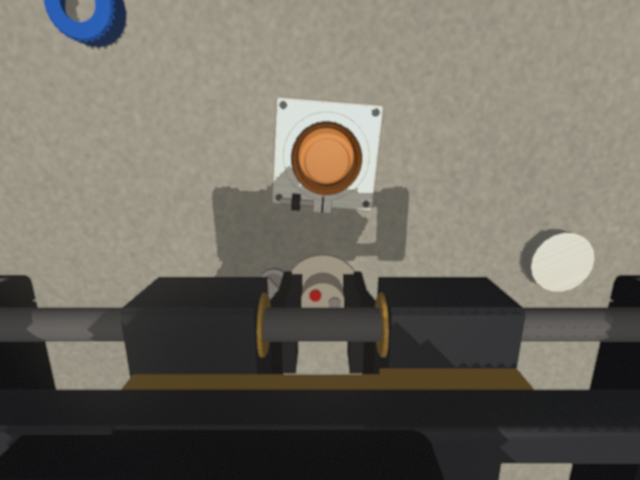

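```bash
cat >> h.py <<'E'
def grid(src,dst,x0,y0,w,h,k,a=1.4,b=10):
    p=cv2.imread(src) if isinstance(src,str) else src
    c=cv2.convertScaleAbs(cv2.resize(p[y0:y0+h,x0:x0+w],None,fx=k,fy=k,interpolation=cv2.INTER_CUBIC),alpha=a,beta=b)
    for i in range(0,w,10): cv2.putText(c,str(x0+i),(i*k,10),0,.4,(0,0,255));cv2.line(c,(i*k,0),(i*k,h*k),(90,90,90),1)
    for i in range(0,h,10): cv2.putText(c,str(y0+i),(0,i*k+10),0,.4,(0,0,255));cv2.line(c,(0,i*k),(w*k,i*k),(90,90,90),1)
    cv2.imwrite(dst,c)
E
python3 - <<'E'
from h import *
grid("pics/w5.png","pics/w5c.png",280,105,95,95,6)
E
```

```text
(no output)
```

View pics/w5c.png

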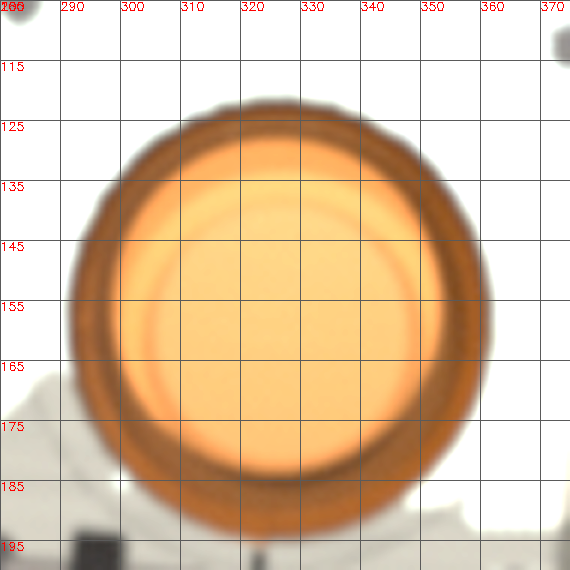

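Run:
```python
from bench import r
from h import *
s=r.read_state();m=r.camera_model("wrist");p,d=r.camera("wrist");T=np.array(m["extrinsics"]);K=np.array(m["K"])
np.savez("w60m.npz",K=K,T=T,d=d,ee=s["ee_pos"],q=s["eef_rot"]);cv2.imwrite("pics/w6.png",p);print(s["ee_pos"],s["eef_rot"])
v,u=np.mgrid[0:480,0:640];P=np.stack([(u-K[0,2])/K[0,0]*d,(v-K[1,2])/K[1,1]*d,d],-1)@T[:3,:3].T+T[:3,3]
sub=P[110:205,280:375]
z=sub[...,2]
print(np.histogram(z[d[110:205,280:375]>0]*1000,bins=range(-10,130,5)))
vis=np.clip(z/.12*255,0,255).astype(np.uint8);cv2.imwrite("pics/w6z.png",cv2.resize(cv2.applyColorMap(vis,cv2.COLORMAP_JET),None,fx=6,fy=6,interpolation=cv2.INTER_NEAREST))
ok=(z>.0985)&(z<.112)&(np.hypot(sub[...,0]-.587,sub[...,1]-.03)<.03)
Q=sub[ok];print(len(Q),Q.mean(0),np.median(Q[:,2]),Q[:,:2].min(0),Q[:,:2].max(0))
A=np.c_[2*Q[:,:2],np.ones(len(Q))];b=(Q[:,:2]**2).sum(1);c=np.linalg.lstsq(A,b,rcond=None)[0];print("fit",c[:2],np.sqrt(c[2]+c[0]**2+c[1]**2))
```

```text
[ 0.54510513 -0.01044929  0.16019241] [ 9.24558797e-01 -3.81039156e-01  3.43007630e-04 -2.74595320e-04]
(array([   0,   99,   21, 2048, 1793,   11,  108,  144, 1983,   10,    0,
          0,    0,    2,  208,  206,  209,    0,   31,   56,  138,  817,
        989,  113,    0,    0,    0]), array([-10,  -5,   0,   5,  10,  15,  20,  25,  30,  35,  40,  45,  50,
        55,  60,  65,  70,  75,  80,  85,  90,  95, 100, 105, 110, 115,
       120, 125]))
1345 [0.58825892 0.031223   0.10295317] 0.1038437483501001 [0.56597161 0.00923417] [0.60991148 0.05324787]
fit [0.58813336 0.03116728] 0.018038520667616003
```

View pics/w6z.png

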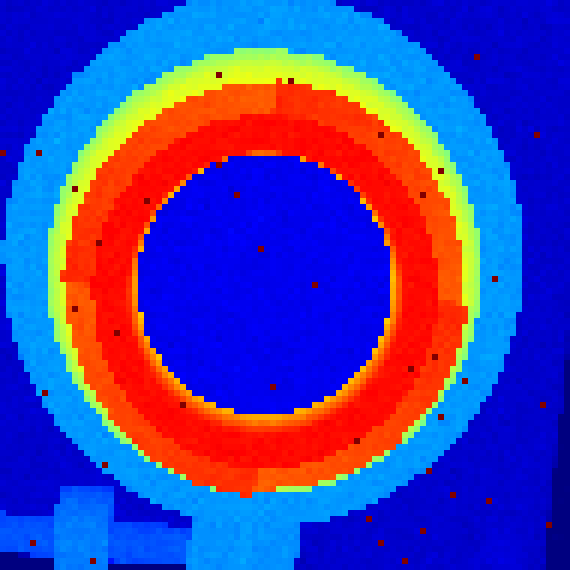

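The depth picture shows the rim clearly as a red annulus, 58 px wide outside (38 mm at this range), with the thread ridges below it. I'll fit the rim.

Run:
```python
from h import *
m=np.load("w60m.npz");K,T,d=m["K"],m["T"],m["d"]
v,u=np.mgrid[0:480,0:640];P=np.stack([(u-K[0,2])/K[0,0]*d,(v-K[1,2])/K[1,1]*d,d],-1)@T[:3,:3].T+T[:3,3]
mask=((P[...,2]>.1022)&(P[...,2]<.108)&(np.hypot(P[...,0]-.588,P[...,1]-.031)<.021)).astype(np.uint8)
mask=cv2.morphologyEx(mask,cv2.MORPH_CLOSE,np.ones((3,3)))
print("rim z",np.median(P[mask>0][:,2]))
cs,h=cv2.findContours(mask,cv2.RETR_CCOMP,cv2.CHAIN_APPROX_NONE)
for c in cs:
    if len(c)>60:
        e=cv2.fitEllipse(c);print(len(c),e, atz("w6",*e[0],.105), atz("w6",*e[0],.1038))
s=np.linalg.inv(T)@np.r_[m["ee"],1]
```

```text
rim z 0.10417456516230439
163 ((323.72296142578125, 158.11817932128906), (56.796119689941406, 58.148624420166016), 0.05947607383131981) [0.58834581 0.03137635 0.105     ] [0.58830599 0.03133001 0.1038    ]
134 ((323.6574401855469, 158.2576446533203), (46.81520462036133, 47.93153762817383), 5.563798904418945) [0.58825261 0.03134315 0.105     ] [0.58821233 0.03129664 0.1038    ]
```

Run:
```python
from h import *
from scipy.optimize import least_squares
m=np.load("w60m.npz");K,T,d=m["K"],m["T"],m["d"];R=Ro.from_quat(m["q"]).as_matrix()
v,u=np.mgrid[0:480,0:640];P=np.stack([(u-K[0,2])/K[0,0]*d,(v-K[1,2])/K[1,1]*d,d],-1)@T[:3,:3].T+T[:3,3]
L=(P-m["ee"])@R
for a,b in ((250,265),(265,280),(280,308)):
    q=L[a:b,285:360].reshape(-1,3);q=q[(abs(q[:,0])<.025)&(q[:,2]<0)&(q[:,2]>-.06)];print(a,np.histogram(q[:,2]*1000,bins=range(-46,0,2))[0])
fl=((abs(L[...,2]+.021)<.0035)&(abs(L[...,0])<.025)&(abs(L[...,1])<.03)).astype(np.uint8);fl[300:]=0
print("flange z",np.median(L[fl>0][:,2]))
fl=cv2.morphologyEx(fl,cv2.MORPH_CLOSE,np.ones((3,3)))
cs,_=cv2.findContours(fl,cv2.RETR_EXTERNAL,cv2.CHAIN_APPROX_NONE);c=max(cs,key=len)[:,0]
top=np.array([[x,c[c[:,0]==x][:,1].min()-.5] for x in range(c[:,0].min()+1,c[:,0].max())])
zt=np.median(L[fl>0][:,2])
# backproject contour pixels to plane tool z=zt
dirs=(np.c_[(top[:,0]-K[0,2])/K[0,0],(top[:,1]-K[1,2])/K[1,1],np.ones(len(top))]@T[:3,:3].T)@R
o=(T[:3,3]-m["ee"])@R
pts=o+dirs*((zt-o[2])/dirs[:,2])[:,None]
pts=pts[pts[:,1]<-.004]
f=least_squares(lambda p:np.hypot(pts[:,0]-p[0],pts[:,1]-p[1])-.0185,[0,0],loss="soft_l1",f_scale=.0005)
print(f.x,np.abs(f.fun).mean(),len(pts))
```

```text
250 [  0   0   0   0   0   0   0   0   0   0   0  43 292  65  26   1   0   0
   0   0   0   0]
265 [  0   0   0   0   0  14  22  51  88  93  72 120 546  19   2   0   0   0
   0   0   0   0]
280 [ 70  78  55  77 362 663 106  72  48  32  19  16  26   0   0   0   0   0
   0   0   0   0]
flange z -0.02132765343151352
[ 0.00048687 -0.00079245] 0.00014285253443706514 64
```

Run:
```python
from bench import r
from h import *
go(r,[.5878,.0312,.100],-45)
```

```text
t 7.47 yaw -44.9 ee [ 0.545  -0.0122  0.1601] q [ 0.49  0.24 -0.63  1.7   0.15  1.25 -0.96] F [-0.47 -0.6  -0.34] w 0.0191
rotvec [-0.01 -0.04  0.06] shift [-0.0004 -0.061   0.0601] dist 0.086
```

Emit:
{"method": "carry_out", "body": {"increments": "0 0 0 -0.0004 -0.030 0 0.016; 0 0 0 -0.0004 -0.061 0 0.016; 0 0 0 -0.0004 -0.061 0.020 0.016; 0 0 0 -0.0004 -0.061 0.045 0.016; 0 0 0 -0.0004 -0.061 0.058 0.016"}}

```text
time: 8.1
ee_pos: [0.5864, 0.0291, 0.1]
eef_rot: [0.924, -0.383, -0.001, 0.001]
ft_force: [-0.5, -0.6, -0.8]
width: 0.0189
```

Run:
```python
from bench import r
from h import *
go(r,[.5878,.0312,.095],-45)
```

```text
t 8.10 yaw -45.1 ee [0.5864 0.0291 0.1   ] q [ 0.38  0.39 -0.62  1.66  0.25  1.18 -1.09] F [-0.5  -0.64 -0.82] w 0.0189
rotvec [ 0.14  0.03 -0.06] shift [-0.0005 -0.0025  0.005 ] dist 0.006
```

Emit:
{"method": "carry_out", "body": {"increments": "0 0 0 -0.0005 -0.0025 0.0005 0.016; 0.1 0 0 -0.0005 -0.0025 0.0015 0.016; 0.1 0 0 -0.0005 -0.0025 0.003 0.016; 0.1 0 0 -0.0005 -0.0025 0.0045 0.016; 0.1 0 0 -0.0005 -0.0025 0.006 0.016"}}

```text
time: 8.72
ee_pos: [0.5879, 0.0312, 0.0941]
eef_rot: [0.924, -0.383, -0.0, 0.0]
ft_force: [0.2, 1.1, -0.8]
width: 0.019
```

Run:
```python
from bench import r
from h import *
go(r,[.5878,.0312,.087],-45)
```

```text
t 8.72 yaw -45.1 ee [0.5879 0.0312 0.0941] q [ 0.37  0.4  -0.62  1.66  0.25  1.16 -1.1 ] F [ 0.21  1.11 -0.79] w 0.0190
rotvec [ 0.03  0.01 -0.06] shift [-0.0001  0.0001  0.0071] dist 0.007
```

Free air so far. Now a slow descent towards contact, about 1 mm per row.

Emit:
{"method": "carry_out", "body": {"increments": "0 0 0 0 0 0.0008 0.016; 0 0 0 0 0 0.0016 0.016; 0 0 0 0 0 0.0024 0.016; 0 0 0 0 0 0.0032 0.016; 0 0 0 0 0 0.0036 0.016"}}

```text
time: 9.35
ee_pos: [0.5879, 0.0312, 0.0904]
eef_rot: [0.924, -0.383, -0.0, 0.0]
ft_force: [0.1, 1.2, -0.9]
width: 0.0193
```

Emit:
{"method": "carry_out", "body": {"increments": "0 0 0 0 0 0.0008 0.016; 0 0 0 0 0 0.0016 0.016; 0 0 0 0 0 0.0024 0.016; 0 0 0 0 0 0.003 0.016; 0 0 0 0 0 0.003 0.016"}}

```text
time: 9.98
ee_pos: [0.5878, 0.0312, 0.0874]
eef_rot: [0.924, -0.383, -0.0, 0.0]
ft_force: [-0.4, -0.5, -1.3]
width: 0.0193
```

Emit:
{"method": "carry_out", "body": {"increments": "0 0 0 0 0 0.0004 0.016; 0 0 0 0 0 0.0008 0.016; 0 0 0 0 0 0.0012 0.016; 0 0 0 0 0 0.0012 0.016; 0 0 0 0 0 0.0012 0.016"}}

```text
time: 10.6
ee_pos: [0.588, 0.0312, 0.0868]
eef_rot: [0.924, -0.383, -0.0, 0.0]
ft_force: [-2.3, -1.3, 6.2]
width: 0.0193
```

Contact at ee z = 0.0868, which is where the seat should be, with 6 N. I ease off, let go, and rise.

Emit:
{"method": "carry_out", "body": {"increments": "0 0 0 0 0 -0.0003 0.016; 0 0 0 0 0 -0.0003 0.035; 0 0 0 0 0 -0.0003 0.040; 0 0 0 0 0 -0.0003 0.040; 0 0 0 0 0 -0.001 0.040"}}

```text
time: 11.22
ee_pos: [0.5879, 0.0312, 0.0877]
eef_rot: [0.924, -0.383, -0.0, 0.0]
ft_force: [-0.6, 1.0, -0.1]
width: 0.0393
```

Emit:
{"method": "carry_out", "body": {"increments": "0 0 0 0 0 -0.010 0.040; 0 0 0 0 0 -0.040 0.040; 0 0 0 0 0.025 -0.070 0.06; 0 0 0 0 0.060 -0.075 0.07; 0 0 0 0 0.060 -0.075 0.07"}}

```text
time: 11.85
ee_pos: [0.5451, -0.0135, 0.1642]
eef_rot: [0.923, -0.385, 0.001, 0.001]
ft_force: [-0.0, 0.4, 0.2]
width: 0.0623
```

Run:
```python
from bench import r
from h import *
s=r.read_state();m=r.camera_model("wrist");p,d=r.camera("wrist");T=np.array(m["extrinsics"]);K=np.array(m["K"])
cv2.imwrite("pics/w7.png",p);np.savez("w70m.npz",K=K,T=T,d=d);print(s["ee_pos"],s["width"])
v,u=np.mgrid[0:480,0:640];P=np.stack([(u-K[0,2])/K[0,0]*d,(v-K[1,2])/K[1,1]*d,d],-1)@T[:3,:3].T+T[:3,3]
rr=np.hypot(P[...,0]-.5883,P[...,1]-.0313)
a=(rr>.0115)&(rr<.0175)&(P[...,2]>.09)&(P[...,2]<.118)&(v<265);Q=P[a];print(len(Q),np.median(Q[:,2]))
A=np.c_[Q[:,:2]-[.5883,.0313],np.ones(len(Q))];c=np.linalg.lstsq(A,Q[:,2],rcond=None)[0];print("flange plane",c)
mask=((P[...,2]>.1063)&(P[...,2]<.1125)&(rr<.022)|((rr<.014)&(P[...,2]>.1063))).astype(np.uint8);mask=cv2.morphologyEx(mask,cv2.MORPH_CLOSE,np.ones((3,3)))
cs,h=cv2.findContours(mask,cv2.RETR_EXTERNAL,cv2.CHAIN_APPROX_NONE);c=max(cs,key=len);e=cv2.fitEllipse(c);print(e,atz("w7",*e[0],.109))
x,y=map(int,e[0]);grid(p,"pics/w7c.png",x-50,max(y-45,0),100,90,7,1.2)
```

```text
[ 0.54505864 -0.01345694  0.16422227] 0.06230471752209091
1303 0.10822296906244908
flange plane [0.00058126 0.00210208 0.10822938]
((320.1332092285156, 155.00973510742188), (55.92754364013672, 57.02269744873047), 3.64235520362854) [0.58838398 0.03093484 0.109     ]
```

View pics/w7c.png

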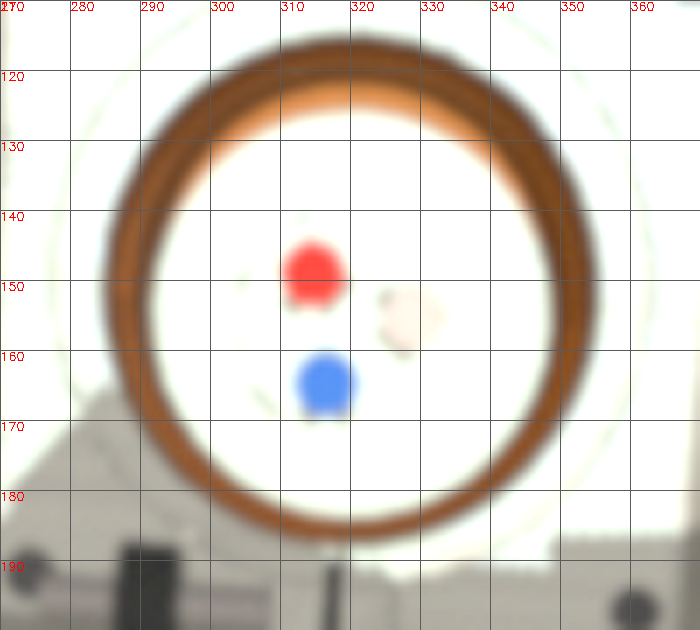

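The disk sits flat (plane tilt 2 mrad), released, centred within 0.4 mm of the measured mouth. Now to the ring, with the wrist pre-turned counter-clockwise to about yaw 90° so there is room to screw clockwise.

Run:
```python
from bench import r
from h import *
go(r,[.531,.254,.125],90)
go(r,[.5382,.11,.16],0)
```

```text
t 11.90 yaw -45.2 ee [ 0.5455 -0.0121  0.1638] q [ 0.49  0.24 -0.64  1.69  0.15  1.26 -0.96] F [-0.83  0.36 -0.58] w 0.0657
rotvec [ 1.2000e-01 -2.0000e-02 -1.3516e+02] shift [-0.199  -0.1773  0.0384] dist 0.269
t 11.90 yaw -45.2 ee [ 0.5455 -0.0121  0.1638] q [ 0.49  0.24 -0.64  1.69  0.15  1.26 -0.96] F [-0.83  0.36 -0.58] w 0.0657
rotvec [  0.06  -0.08 -45.16] shift [-0.0918 -0.0809  0.0036] dist 0.122
```

Emit:
{"method": "carry_out", "body": {"increments": "0 0 -10 -0.036 -0.032 0 0.075; 0 0 -20 -0.072 -0.064 0 0.075; 0 0 -30 -0.108 -0.096 0.005 0.075; 0 0 -40 -0.144 -0.128 0.010 0.075; 0 0 -50 -0.180 -0.160 0.020 0.075"}}

```text
time: 12.52
ee_pos: [0.5321, 0.2311, 0.1438]
eef_rot: [0.999, 0.045, 0.001, 0.0]
ft_force: [-0.1, -0.4, -0.3]
width: 0.0753
```

Run:
```python
from bench import r
from h import *
go(r,[.531,.254,.125],90)
```

```text
t 12.53 yaw 5.2 ee [0.5321 0.2311 0.1438] q [ 0.2   0.39 -0.86  1.62  0.31  1.27 -0.62] F [-0.08 -0.44 -0.3 ] w 0.0753
rotvec [ 9.000e-02 -6.000e-02 -8.479e+01] shift [ 0.0009 -0.0229  0.0188] dist 0.030
```

Emit:
{"method": "carry_out", "body": {"increments": "0 0 -10 0.0009 -0.012 0.010 0.075; 0 0 -20 0.0009 -0.0229 0.0188 0.075; 0 0 -30 0.0009 -0.0229 0.0188 0.075; 0 0 -40 0.0009 -0.0229 0.0188 0.075; 0 0 -50 0.0009 -0.0229 0.0188 0.075"}}

```text
time: 13.15
ee_pos: [0.5309, 0.2552, 0.1251]
eef_rot: [0.885, 0.466, 0.001, -0.0]
ft_force: [0.2, 0.4, -0.2]
width: 0.0751
```

Emit:
{"method": "carry_out", "body": {"increments": "0 0 -10 0 0 0 0.075; 0 0 -20 0 0 0 0.075; 0 0 -30 0 0 0 0.075; 0 0 -34.5 0 0 0 0.075; 0 0 -34.5 0 0 0 0.075"}}

```text
time: 13.78
ee_pos: [0.5309, 0.2561, 0.1251]
eef_rot: [0.707, 0.708, 0.001, -0.0]
ft_force: [0.4, -0.0, -1.0]
width: 0.0749
```

Run:
```python
from bench import r
from h import *
go(r,[.531,.254,.125],90)
s=r.read_state();m=r.camera_model("wrist");p,d=r.camera("wrist");T=np.array(m["extrinsics"]);K=np.array(m["K"])
cv2.imwrite("pics/w8.png",p);np.savez("w80m.npz",K=K,T=T,d=d)
v,u=np.mgrid[0:480,0:640];P=np.stack([(u-K[0,2])/K[0,0]*d,(v-K[1,2])/K[1,1]*d,d],-1)@T[:3,:3].T+T[:3,3]
rr=np.hypot(P[...,0]-.5315,P[...,1]-.2545)
mask=((P[...,2]>.0185)&(P[...,2]<.026)&(rr<.035)).astype(np.uint8);mask=cv2.morphologyEx(mask,cv2.MORPH_CLOSE,np.ones((3,3)))
print("ring top z",np.median(P[mask>0][:,2]))
cs,h=cv2.findContours(mask,cv2.RETR_CCOMP,cv2.CHAIN_APPROX_NONE)
for c in cs:
    if len(c)>60: e=cv2.fitEllipse(c);print(len(c),e,atz("w8",*e[0],.022))
```

```text
t 13.78 yaw 90.1 ee [0.5309 0.2561 0.1251] q [ 0.32  0.55 -1.12  1.61  0.51  1.31  0.69] F [ 0.41 -0.01 -0.99] w 0.0749
rotvec [ 0.05 -0.12  0.08] shift [-0.0021  0.0001  0.0001] dist 0.002
ring top z 0.021126460869783398
193 ((321.3242492675781, 227.28582763671875), (63.89299392700195, 65.6764144897461), 89.17081451416016) [0.53044854 0.25595325 0.022     ]
95 ((321.2501220703125, 227.97471618652344), (32.56992721557617, 34.46524429321289), 88.46355438232422) [0.53103286 0.25589271 0.022     ]
```

View pics/w8.png

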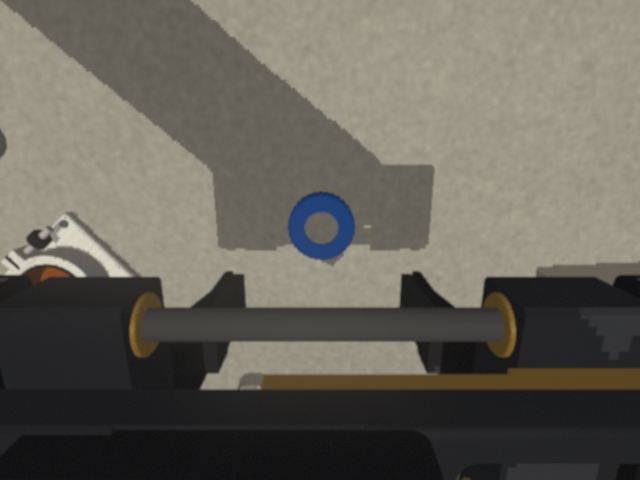

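Ring at (321,227) in the picture, i.e. (0.5307, 0.2559), top z 21 mm. This matches the other views. Descending, open 75 mm.

Emit:
{"method": "carry_out", "body": {"increments": "0 0 0 -0.0002 -0.0002 0.045 0.075; 0 0 0 -0.0002 -0.0002 0.085 0.075; 0 0 0 -0.0002 -0.0002 0.115 0.075; 0 0 0 -0.0002 -0.0002 0.132 0.075; 0 0 0 -0.0002 -0.0002 0.140 0.075"}}

```text
time: 14.45
ee_pos: [0.5307, 0.2563, -0.0153]
eef_rot: [0.707, 0.707, 0.001, -0.0]
ft_force: [0.1, 0.4, 0.2]
width: 0.0744
```

Run:
```python
from bench import r
from h import *
go(r,[.5307,.2559,-.02],90)
```

```text
t 14.45 yaw 90.0 ee [ 0.5307  0.2563 -0.0153] q [ 0.24  0.7  -1.    1.73  0.66  1.09  0.59] F [0.11 0.44 0.18] w 0.0744
rotvec [ 0.03 -0.11 -0.03] shift [-0.0004 -0.      0.0047] dist 0.005
```

Emit:
{"method": "carry_out", "body": {"increments": "0 0 0 -0.0004 0 0.0025 0.075; 0 0 0 -0.0004 0 0.0045 0.060; 0 0 0 -0.0004 0 0.0045 0.050; 0 0 0 -0.0004 0 0.0045 0.050; 0 0 0 -0.0004 0 0.0045 0.050", "squeeze": 20}}

```text
time: 15.08
ee_pos: [0.531, 0.256, -0.0193]
eef_rot: [0.707, 0.707, 0.001, -0.0]
ft_force: [-0.2, -0.3, 3.3]
width: 0.0551
```

Emit:
{"method": "carry_out", "body": {"increments": "0 0 0 0 0 0 0.050; 0 0 0 0 0 -0.001 0.050; 0 0 0 0 0 -0.005 0.050; 0 0 0 0 0 -0.010 0.050; 0 0 0 0 0 -0.010 0.050"}}

```text
time: 15.7
ee_pos: [0.5313, 0.2562, -0.0087]
eef_rot: [0.707, 0.707, 0.002, -0.0]
ft_force: [0.3, -0.2, -0.5]
width: 0.0551
```

Run:
```python
from bench import r
from h import *
go(r,[.5307,.2559,.17],90)
m=r.camera_model("wrist");p,d=r.camera("wrist");grid(p,"pics/w9.png",220,220,200,110,4,1.6,15)
p,d=r.camera("scene");grid(p,"pics/s9.png",350,150,90,70,8,1.4,15)
print(r.read_state()["width"],r.read_state()["ft_force"])
```

```text
t 15.70 yaw 90.0 ee [ 0.5313  0.2562 -0.0087] q [ 0.24  0.69 -1.01  1.72  0.65  1.1   0.6 ] F [ 0.35 -0.23 -0.51] w 0.0551
rotvec [ 0.11 -0.13 -0.04] shift [ 0.0002 -0.0003 -0.1787] dist 0.179
0.055454597235743565 [-0.32367534  0.28794203 -0.20136527]
```

View pics/s9.png

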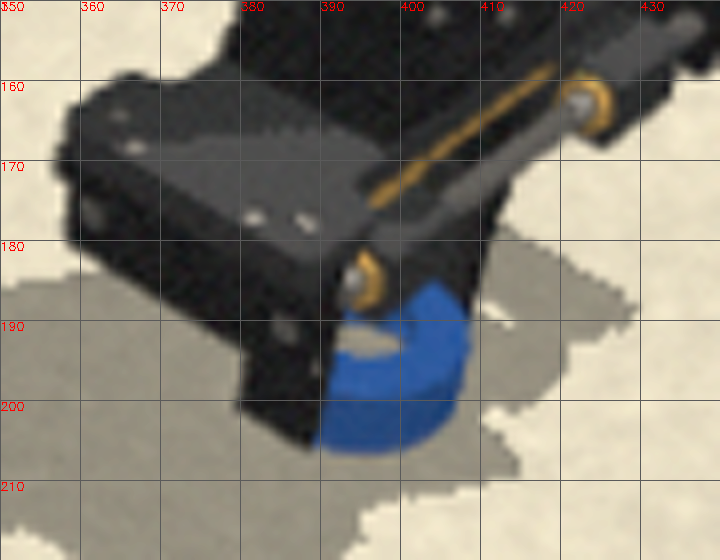

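View pics/w9.png

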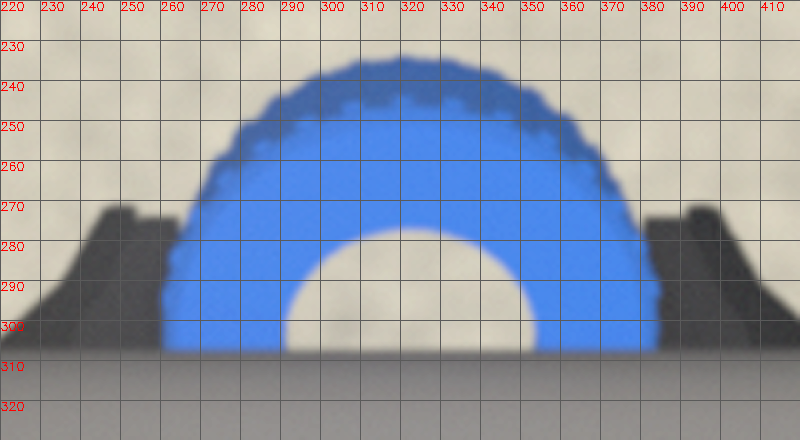

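The ring is held level (width 55.1 mm) and free of the bench. Now I lift it and bring it over the bottle.

Emit:
{"method": "carry_out", "body": {"increments": "0 0 0 0 0 -0.030 0.050; 0 0 0 0 0 -0.070 0.050; 0 0 0 0 0 -0.115 0.050; 0 0 0 -0.005 0.002 -0.150 0.050; 0 0 0 -0.025 0.007 -0.163 0.050"}}

```text
time: 16.42
ee_pos: [0.5379, 0.2322, 0.1561]
eef_rot: [0.706, 0.708, 0.003, 0.0]
ft_force: [0.9, 0.0, -1.1]
width: 0.0555
```

Run:
```python
from bench import r
from h import *
go(r,[.5884,.0312,.155],90)
```

```text
t 16.43 yaw 90.1 ee [0.5379 0.2322 0.1561] q [ 0.38  0.51 -1.15  1.59  0.48  1.35  0.75] F [ 0.88  0.   -1.1 ] w 0.0555
rotvec [ 0.22 -0.2   0.1 ] shift [-0.2011  0.0501  0.0006] dist 0.207
```

Emit:
{"method": "carry_out", "body": {"increments": "0 0 0 -0.045 0.011 0 0.050; 0.1 -0.1 0 -0.095 0.023 0 0.050; 0.2 -0.2 0 -0.145 0.036 0 0.050; 0.2 -0.2 0 -0.185 0.046 0 0.050; 0.2 -0.2 0.1 -0.2011 0.0501 0 0.050"}}

```text
time: 17.05
ee_pos: [0.5888, 0.0281, 0.1551]
eef_rot: [0.708, 0.706, -0.0, 0.0]
ft_force: [-0.8, 1.7, -0.1]
width: 0.0552
```

Run:
```python
from bench import r
from h import *
go(r,[.5884,.0312,.125],90)
```

```text
t 17.05 yaw 89.8 ee [0.5888 0.0281 0.1551] q [ 0.72  0.52 -1.13  1.57  0.47  1.36  1.11] F [-0.77  1.66 -0.08] w 0.0552
rotvec [-0.01  0.03 -0.22] shift [ 0.0031 -0.0004  0.0301] dist 0.030
```

Emit:
{"method": "carry_out", "body": {"increments": "0 0 0 0.0031 -0.0004 0.005 0.050; 0 0 0 0.0031 -0.0004 0.015 0.050; 0 0 0 0.0031 -0.0004 0.027 0.050; 0 0 0 0.0031 -0.0004 0.037 0.050; 0 0 0 0.0031 -0.0004 0.042 0.050"}}

```text
time: 17.68
ee_pos: [0.588, 0.0315, 0.1121]
eef_rot: [0.708, 0.706, -0.001, -0.0]
ft_force: [0.8, -0.1, -0.0]
width: 0.055
```

Run:
```python
from bench import r
from h import *
go(r,[.5884,.0312,.085],90)
p,d=r.camera("scene");grid(p,"pics/s10.png",305,190,90,70,8,1.4,15)
m=r.camera_model("wrist");p,d=r.camera("wrist");grid(p,"pics/w10.png",220,220,200,110,4,1.6,15)
```

```text
t 17.68 yaw 89.8 ee [0.588  0.0315 0.1121] q [ 0.7   0.55 -1.1   1.62  0.51  1.28  1.08] F [ 0.84 -0.1  -0.  ] w 0.0550
rotvec [-0.07  0.03 -0.18] shift [-0.0003  0.0004  0.0271] dist 0.027
```

View pics/w10.png

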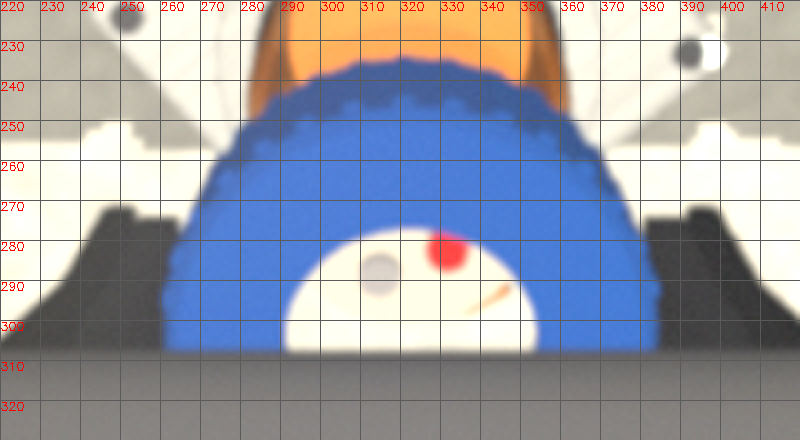

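View pics/s10.png

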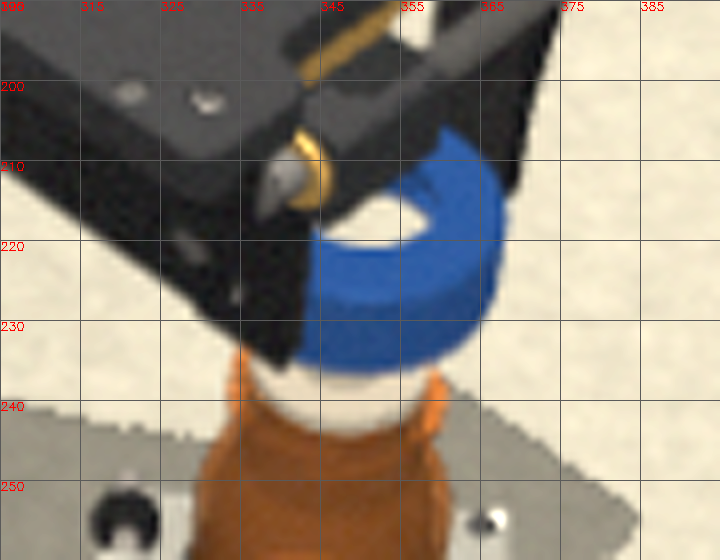

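Ring above the disk, hub visible through the hole. Lowering gently.

Emit:
{"method": "carry_out", "body": {"increments": "0 0 0 -0.0003 0.0004 0.002 0.050; 0 0 -0.2 -0.0003 0.0004 0.005 0.050; 0 0 -0.2 -0.0003 0.0004 0.008 0.050; 0 0 -0.2 -0.0003 0.0004 0.012 0.050; 0 0 -0.2 -0.0003 0.0004 0.016 0.050"}}

```text
time: 18.4
ee_pos: [0.5885, 0.031, 0.0961]
eef_rot: [0.707, 0.707, -0.001, -0.0]
ft_force: [-0.6, -0.3, 0.2]
width: 0.0555
```

Emit:
{"method": "carry_out", "body": {"increments": "0 0 0 0 0 0.003 0.050; 0 0 0 0 0 0.006 0.050; 0 0 0 0 0 0.009 0.050; 0 0 0 0 0 0.012 0.050; 0 0 0 0 0 0.0135 0.050"}}

```text
time: 19.02
ee_pos: [0.5884, 0.031, 0.0824]
eef_rot: [0.707, 0.707, -0.001, -0.0]
ft_force: [-0.4, -0.0, -0.8]
width: 0.0546
```

Emit:
{"method": "carry_out", "body": {"increments": "0 0 0 0 0 0.0008 0.050; 0 0 0 0 0 0.0016 0.050; 0 0 0 0 0 0.0024 0.050; 0 0 0 0 0 0.0030 0.050; 0 0 0 0 0 0.0034 0.050"}}

```text
time: 19.65
ee_pos: [0.5884, 0.031, 0.079]
eef_rot: [0.707, 0.707, -0.001, -0.0]
ft_force: [0.5, 0.2, -0.8]
width: 0.0551
```

Emit:
{"method": "carry_out", "body": {"increments": "0 0 0 0 0 0.0007 0.050; 0 0 0 0 0 0.0014 0.050; 0 0 0 0 0 0.0021 0.050; 0 0 0 0 0 0.0026 0.050; 0 0 0 0 0 0.0028 0.050"}}

```text
time: 20.27
ee_pos: [0.5884, 0.031, 0.0763]
eef_rot: [0.707, 0.707, -0.001, -0.0]
ft_force: [-1.5, -0.3, 1.4]
width: 0.0552
```

Emit:
{"method": "carry_out", "body": {"increments": "0 0 0 0 0 0.0002 0.050; 0 0 0 0 0 0.0004 0.050; 0 0 0 0 0 0.0006 0.050; 0 0 0 0 0 0.0006 0.050; 0 0 0 0 0 0.0006 0.050"}}

```text
time: 20.9
ee_pos: [0.5885, 0.031, 0.0762]
eef_rot: [0.707, 0.707, -0.001, -0.0]
ft_force: [-1.8, -0.5, 6.6]
width: 0.0554
```

Run:
```python
from bench import r
from h import *
go(r,[.5884,.0312,.0707],90);print(r.read_state()["torque"])
```

```text
t 20.90 yaw 90.0 ee [0.5885 0.031  0.0762] q [ 0.68  0.59 -1.07  1.66  0.55  1.23  1.06] F [-1.84 -0.55  6.65] w 0.0554
rotvec [-0.05  0.05 -0.01] shift [ 0.0002 -0.0001  0.0055] dist 0.005
[-0.21378746  0.46245196 -0.03885278]
```

First contact at ee z = 0.0762, 5.5 mm above home. Now screwing clockwise (tool +z) with a light push, following the 24 mm lead.

Emit:
{"method": "carry_out", "body": {"increments": "0 0 5 0.0001 0 0.0007 0.050; 0 0 10 0.0001 0 0.0010 0.050; 0 0 15 0.0001 0 0.0013 0.050; 0 0 20 0.0001 0 0.0017 0.050; 0 0 25 0.0001 0 0.0020 0.050"}}

```text
time: 21.52
ee_pos: [0.5889, 0.0307, 0.0746]
eef_rot: [0.844, 0.536, -0.0, 0.001]
ft_force: [-0.4, -1.2, 4.3]
width: 0.0553
```

Run:
```python
from bench import r
from h import *
go(r,[.5884,.0312,.0707],90);print(r.read_state()["torque"])
```

```text
t 21.52 yaw 64.8 ee [0.5889 0.0307 0.0746] q [ 0.63  0.55 -0.99  1.66  0.49  1.2   0.66] F [-0.36 -1.22  4.27] w 0.0553
rotvec [ 2.000e-02  8.000e-02 -2.518e+01] shift [ 0.0002 -0.0007  0.0039] dist 0.004
[-0.31936527  0.07705086  0.07763531]
```

It sinks at the thread's pitch. Continuing, 8° per row.

Emit:
{"method": "carry_out", "body": {"increments": "0 0 7 0.0001 -0.0003 0.0008 0.050; 0 0 14 0.0002 -0.0005 0.0013 0.050; 0 0 21 0.0002 -0.0005 0.0018 0.050; 0 0 28 0.0002 -0.0005 0.0022 0.050; 0 0 34 0.0002 -0.0005 0.0026 0.050"}}

```text
time: 22.15
ee_pos: [0.5889, 0.0307, 0.0723]
eef_rot: [0.965, 0.264, 0.0, 0.001]
ft_force: [-0.3, -1.6, 4.1]
width: 0.055
```

Run:
```python
from bench import r
from h import *
go(r,[.5884,.0312,.0707],90);print(r.read_state()["torque"])
```

```text
t 22.15 yaw 30.6 ee [0.5889 0.0307 0.0723] q [ 0.55  0.5  -0.87  1.67  0.41  1.17  0.11] F [-0.35 -1.56  4.09] w 0.0550
rotvec [  0.1    0.08 -59.41] shift [-0.0002 -0.0007  0.0016] dist 0.002
[-0.3568856   0.06717108  0.04917146]
```

Emit:
{"method": "carry_out", "body": {"increments": "0 0 5 -0.0001 -0.0003 0.0007 0.050; 0 0 10 -0.0002 -0.0005 0.0010 0.050; 0 0 15 -0.0002 -0.0005 0.0014 0.050; 0 0 20 -0.0002 -0.0005 0.0017 0.050; 0 0 25 -0.0002 -0.0005 0.0020 0.050"}}

```text
time: 22.78
ee_pos: [0.5889, 0.0311, 0.0707]
eef_rot: [0.999, 0.047, 0.001, 0.001]
ft_force: [0.3, -1.3, 5.3]
width: 0.0556
```

Run:
```python
from bench import r
from h import *
go(r,[.5884,.0312,.0707],90);print(r.read_state()["torque"])
```

```text
t 22.77 yaw 5.4 ee [0.5889 0.0311 0.0707] q [ 0.49  0.47 -0.79  1.67  0.37  1.15 -0.3 ] F [ 0.34 -1.27  5.31] w 0.0556
rotvec [ 1.700e-01  2.000e-02 -8.457e+01] shift [-0.0005 -0.0002 -0.    ] dist 0.001
[-0.22820159  0.0502806   0.00214103]
```

Home height reached (ee z 0.0707). I raise the grip to 27 N and turn slowly, watching the torque.

Emit:
{"method": "carry_out", "body": {"increments": "0 0 3 -0.0002 0 0.0003 0.050; 0 0 6 -0.0003 0 0.0003 0.050; 0 0 9 -0.0003 0 0.0003 0.050; 0 0 12 -0.0003 0 0.0003 0.050; 0 0 15 -0.0003 0 0.0003 0.050", "squeeze": 27}}

```text
time: 23.4
ee_pos: [0.5888, 0.0308, 0.0707]
eef_rot: [0.996, -0.084, 0.001, 0.001]
ft_force: [-2.0, -1.1, 5.2]
width: 0.055
```

Run:
```python
from bench import r
from h import *
go(r,[.5884,.0312,.0707],90);print(r.read_state()["torque"])
```

```text
t 23.40 yaw -9.7 ee [0.5888 0.0308 0.0707] q [ 0.46  0.46 -0.74  1.68  0.34  1.14 -0.54] F [-1.97 -1.07  5.19] w 0.0550
rotvec [  0.21  -0.   -99.67] shift [-0.0004 -0.0004 -0.    ] dist 0.001
[-0.29730397  0.26687611  0.01797019]
```

Emit:
{"method": "carry_out", "body": {"increments": "0 0 2 0 0 0.0002 0.050; 0 0 4 0 0 0.0002 0.050; 0 0 6 0 0 0.0002 0.050; 0 0 8 0 0 0.0002 0.050; 0 0 10 0 0 0.0002 0.050"}}

```text
time: 24.02
ee_pos: [0.5889, 0.0309, 0.0706]
eef_rot: [0.985, -0.172, 0.001, 0.001]
ft_force: [-1.8, -1.0, 5.3]
width: 0.0552
```

Run:
```python
from bench import r
from h import *
go(r,[.5884,.0312,.0707],90);print(r.read_state()["torque"])
```

```text
t 24.02 yaw -19.8 ee [0.5889 0.0309 0.0706] q [ 0.44  0.45 -0.71  1.68  0.32  1.13 -0.71] F [-1.81 -0.97  5.31] w 0.0552
rotvec [ 2.2000e-01 -4.0000e-02 -1.0976e+02] shift [-0.0006 -0.0001 -0.0001] dist 0.001
[-0.16023932  0.28901141  0.12783053]
```

Emit:
{"method": "carry_out", "body": {"increments": "0 0 2 0 0 0.0002 0.050; 0 0 4 0 0 0.0002 0.050; 0 0 6 0 0 0.0002 0.050; 0 0 8 0 0 0.0002 0.050; 0 0 10 0 0 0.0002 0.050"}}

```text
time: 24.65
ee_pos: [0.5887, 0.0305, 0.0705]
eef_rot: [0.966, -0.257, 0.001, 0.001]
ft_force: [-3.4, -2.3, 6.1]
width: 0.055
```

Run:
```python
from bench import r
from h import *
go(r,[.5884,.0312,.0707],90);print(r.read_state()["torque"])
```

```text
t 24.65 yaw -29.8 ee [0.5887 0.0305 0.0705] q [ 0.41  0.44 -0.68  1.68  0.3   1.13 -0.87] F [-3.35 -2.3   6.1 ] w 0.0550
rotvec [ 2.7000e-01 -1.0000e-02 -1.1981e+02] shift [-0.0006 -0.0004 -0.0002] dist 0.001
[-0.67002291  0.62108566  0.89633414]
```

Torque jumped to 0.90 N m, which is in the snug range. A few more slow degrees will show whether it plateaus, i.e. the fingers slip.

Emit:
{"method": "carry_out", "body": {"increments": "0 0 1 0 0 0 0.050; 0 0 2 0 0 0 0.050; 0 0 3 0 0 0 0.050; 0 0 4 0 0 0 0.050; 0 0 4 0 0 0 0.050"}}

```text
time: 25.28
ee_pos: [0.5887, 0.0306, 0.0705]
eef_rot: [0.957, -0.291, 0.001, 0.001]
ft_force: [-2.3, -2.0, 3.5]
width: 0.0554
```

Run:
```python
from bench import r
from h import *
go(r,[.5884,.0312,.0707],90);print(r.read_state()["torque"])
```

```text
t 25.27 yaw -33.8 ee [0.5887 0.0306 0.0705] q [ 0.4   0.44 -0.66  1.68  0.3   1.13 -0.93] F [-2.28 -2.05  3.51] w 0.0554
rotvec [ 2.8000e-01 -2.0000e-02 -1.2381e+02] shift [-0.0006 -0.0003 -0.0002] dist 0.001
[-0.53115709  0.35546768  0.93739845]
```

The torque plateaued at 0.94 N m, so the fingers are slipping on a snug ring. Releasing and rising straight up.

Emit:
{"method": "carry_out", "body": {"increments": "0 0 0 0 0 0 0.075; 0 0 0 0 0 0 0.075; 0 0 0 0 0 0 0.075; 0 0 0 0 0 -0.003 0.075; 0 0 0 0 0 -0.010 0.075"}}

```text
time: 25.9
ee_pos: [0.5886, 0.0306, 0.0806]
eef_rot: [0.957, -0.291, 0.001, 0.001]
ft_force: [0.5, 0.4, -0.1]
width: 0.0745
```

Emit:
{"method": "carry_out", "body": {"increments": "0 0 0 0 0 -0.020 0.075; 0 0 0 0 0 -0.050 0.075; 0 0 0 0 0.020 -0.080 0.075; 0 0 0 0 0.060 -0.085 0.075; 0 0 0 0 0.060 -0.085 0.075"}}

```text
time: 26.52
ee_pos: [0.5548, -0.022, 0.1679]
eef_rot: [0.956, -0.293, 0.003, 0.002]
ft_force: [0.7, 0.0, -0.8]
width: 0.0749
```

Run:
```python
from bench import r
from h import *
go(r,[.5884,.0312,.0707],90)
m=r.camera_model("wrist");p,d=r.camera("wrist");T=np.array(m["extrinsics"]);K=np.array(m["K"])
cv2.imwrite("pics/w11.png",p);np.savez("w110m.npz",K=K,T=T,d=d)
v,u=np.mgrid[0:480,0:640];P=np.stack([(u-K[0,2])/K[0,0]*d,(v-K[1,2])/K[1,1]*d,d],-1)@T[:3,:3].T+T[:3,3]
rr=np.hypot(P[...,0]-.5883,P[...,1]-.0313)
a=(rr>.0165)&(rr<.026)&(P[...,2]>.1)&(P[...,2]<.125);Q=P[a];print(len(Q),np.median(Q[:,2]))
A=np.c_[Q[:,:2]-[.5883,.0313],np.ones(len(Q))];print("ring top plane",np.linalg.lstsq(A,Q[:,2],rcond=None)[0])
mask=((P[...,2]>.1075)&(rr<.032)).astype(np.uint8);mask=cv2.morphologyEx(mask,cv2.MORPH_CLOSE,np.ones((3,3)))
cs,h=cv2.findContours(mask,cv2.RETR_EXTERNAL,cv2.CHAIN_APPROX_NONE);c=max(cs,key=len);e=cv2.fitEllipse(c);print(e,atz("w11",*e[0],.112))
p,d=r.camera("scene");cv2.imwrite("pics/s11.png",p)
p,d=r.camera("top");cv2.imwrite("pics/t11.png",p)
```

```text
t 26.52 yaw -34.0 ee [ 0.5548 -0.022   0.1679] q [ 0.54  0.26 -0.68  1.66  0.18  1.27 -0.77] F [ 0.73  0.03 -0.77] w 0.0749
rotvec [ 4.6000e-01 -5.0000e-02 -1.2405e+02] shift [-0.0025 -0.0631  0.097 ] dist 0.116
3010 0.11100316065681248
ring top plane [ 0.00231551 -0.00671234  0.11100257]
((319.5869140625, 152.08546447753906), (83.2967758178711, 85.61980438232422), 176.19786071777344) [0.58966134 0.03142937 0.112     ]
```

View pics/w11.png

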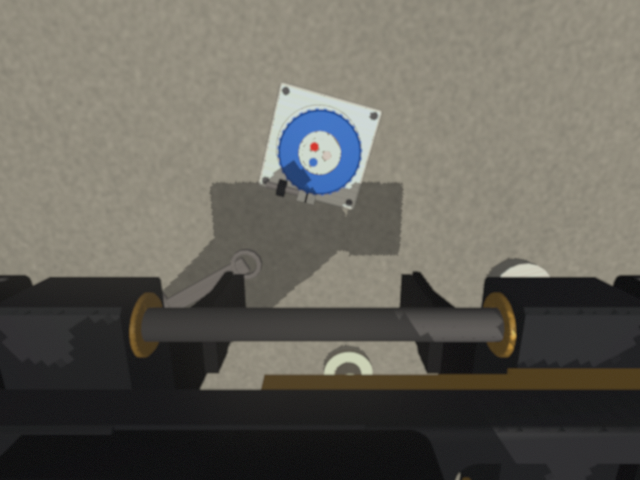

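View pics/s11.png

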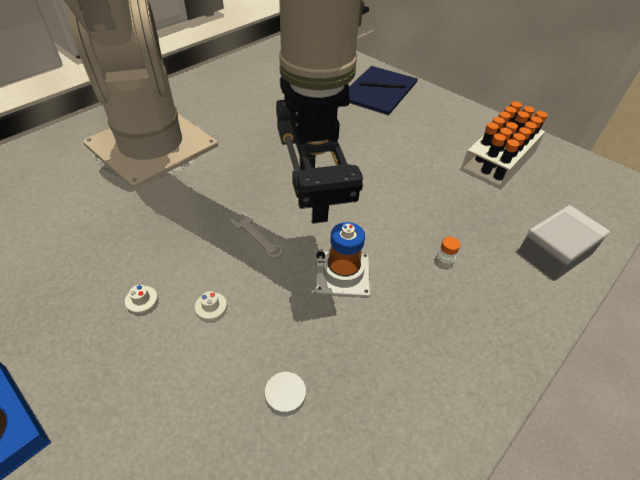

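Run:
```python
from bench import r
print(r.read_state()["ft_force"],r.read_state()["joint_vel"].round(3)); print(r.close_job())
```

```text
[0.72361837 0.91051006 0.40153624] [-0.012  0.013 -0.004  0.003  0.001 -0.004 -0.   ]
the job is handed in; nothing more can be done
None
```

The bottle is closed and the job is handed in at about 26.7 s: the smallest white disk sits in the mouth and the blue ring is screwed on over it. No verdict was reported.

- **Disk:** I picked the 37 mm one and seated it with a touch of about 6 N, above the advised 3 N but below the 30 N limit. After release its flange was flat to about 2 mrad and within about 0.5 mm of the measured mouth centre.
- **Ring:** Set on the thread it touched down about 5.5 mm above home, with a reading of about 6.6 N. Turned about 2.1 rad clockwise, it followed the 24 mm lead down to home height. At a 27 N grip the torque rose to 0.90 and levelled at 0.94 N m, so the fingers slipped on a snug ring.
- **Last checks:** The ring top measured 111.0 mm (112 mm expected; the wrist camera had also read the glass rim about 0.8 mm low). It was level to about 7 mrad and 1.4 mm off centre. The arm was clear of everything, and the vial, tin and wrench looked unmoved in the last scene picture.

**Disagreements and limits:**
- **Finger ends:** They sit about 24 mm behind the reported TCP, contrary to the description. My first close on the disk passed above its hub and held nothing; I corrected the grasp height from depth pictures and guarded steps.
- **Clamp force:** I could not measure it directly. The 0.94 N m falls within your 0.6–1.3 N m snug range, and a 27 N grip should give roughly 54–67 N by your figures.

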